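# Hold a sample slide flush on a sloped measuring stage

### The arm

A 6-joint arm with a two-finger parallel gripper is mounted at the origin on the work surface. World frame = base frame: x ahead of the robot, y to its left, z up, the work surface at z = 0. Lengths are in mm, angles in rad, forces in N, time in s.
With the tool pointing down it reaches from about 350 to 975 mm from the base axis. Payload 7.1 kg.
Tool frame: the origin (TCP) lies at the very end of the fingers, on their centre line; the grasp point (between the pads) lies 19 mm behind it; y points along the fingers, x is the direction in which the jaws open and shut, and the axes are right-handed (so a half turn about y gives the same grasp; the last joint's range is limited). The gripper opens to 88 mm and grips with 3 to 60 N. Pads are 20 mm wide; open, the fingers measure 115 mm over their backs; the gripper's body (75 mm by 178 mm) begins 61 mm behind the grasp point.
Start: joints at [-1.336, 0.423, 1.63, -0, 1.089, -0.019], TCP at [156.946, -604.957, 222.675] pointing down, gripper open.
Joint ranges: [-3, 3], [-0.9, 2.11], [0.09, 2.58], [-1.31, 4.45], [0.11, 2.69], [-2.54, 2.54]. Speed limits (rad/s): [2.39, 2.39, 3.01, 3.14, 3.14, 3.14].

### API

Orientations are given as a rotation vector (axis times angle).
In Python, from workcell import ctrl gives the robot as it stands. The module is installed in compiled form; this text tells all that it offers.
- The arm moves only by the tool carry_out, never from a script. Its arguments are lists of equal length, an entry for each row: "delta_pos": the shift along the tool's x, y, z in cm, a list of three; "rotation": the turn, a rotation vector about the tool's x, y, z in rad, a list of three. In form: {"delta_pos": [[dx, dy, dz], ...], "rotation": [[wx, wy, wz], ...]}. A call has 1 to 12 rows; each row is the pose to reach, as a shift and turn from the pose commanded when the call began, along the tool's axes at that moment; what a row does not reach only later rows make up. A row lasts 1/12 s, in which the tool goes at most 41.7 mm and 7.16 degrees, less where a joint would pass 70% of its speed; a pose out of reach is approached as far as the arm can. A call with a gripper value outside its range is refused whole. "hand" is the closure in counts, from 0 (fully open) to 255 (shut), set as the call begins (left out, the last holds). The fingers move at their own pace and stop on an object; the grip force is fixed at half the most. Time passes only in rows, so rows that repeat a pose let the fingers close. It gives the time, the measured TCP pose, the force and the opening at its end, in the units of the state.
- ctrl.get_obs(): the state, without advancing time (a new reading comes with each control period).
- ctrl.get_image(name): name is "side" or "top"; returns the picture (400x640x3 uint8, red, green, blue); there is no depth.
- ctrl.camera_info(name): a dict with "fov_y" (degrees; the focal length in pixels is half the picture's height over the tangent of half this angle, whatever the lens; pixels are square), "cx", "cy" (the principal point, pixels), "k1" (the pictures are not rectified: a ray, as slopes to the right and down, at radius r is drawn at 1 + k1 r^2 times it, then the intrinsics apply), "R" (3x3) and "t" (3): a world point X has camera coordinates R X + t. Camera axes: x right, y down, z forward; pixel columns grow to the right and rows downward; lengths in mm; the calibration is good to about 2 mm. A picture is of the moment at which its call begins. camera_info takes no time and is no camera call.
- ctrl.close_job(): hands the job in, once; it reports no verdict.
The state is a dict: "t": time; "qpos": joint angles; "qvel": joint speeds; "joint_torque": joint torques, N m; "ee_pos": TCP position; "orientation": TCP orientation; "ft_force": force on the tool from outside, world axes, zero at the start; "moment": the same for the moment, N m; "width": finger opening in mm.
Only numpy, scipy, OpenCV 4.12 (cv2) and the standard library are available. Lean on these libraries where they do the work, as an engineer would, in place of code of your own. Each camera call takes 0.05 s, during which the arm holds its last target.

### The job

Put the T-handled key into the slot of the brass knob on the measuring stage and turn the knob clockwise (seen from above) with it to its stop, so that the red keeper bar swings off the sloped plate; leave the key standing in the knob. Then pick up the white sample slide by its orange rib, tilt it to match the sloped plate, lay it flush and centred on the dark window with its long side running up the slope, and press gently so that the sprung plate gives by a few millimetres. Finish while still holding it pressed there; do not shift the stage's slope, and leave the bottle, the jar and the white box alone.

Things in the scene. Friction and masses are not known exactly. Their poses are not given: they have to be found in the camera images.
- stage: Slate-blue stage fixed to the bench: base 185 x 110 x 20 mm (x -65 to +120, y +-55), two cheeks 36 mm long (x) to y +-52 and 61 mm high beside the tilting carrier, aluminium post at x = +95 mm with the knob on top. Origin on the bench under the tilt axis (50 mm up); x points from the sloped plate to the post (roughly away from the robot), z up.
- plate: Sloped aluminium plate 92 (x) x 74 (y) x 6 mm, dark window 34 mm across in its middle. Origin: centre of the exposed face, 73 to 77 mm above the bench; z is its outward normal, leaning to stage -x (to the robot) by 0.25 to 0.6 rad, new each time; x runs up the slope, y is level. Sprung along its normal: gives from 3 N, 1 N more per mm, bottoms after 10 mm. Only the keeper bar is above it.
- wedge_edge (a point): Middle of the upper edge of the black tilting carrier under the plate, 40 mm up-slope and 17 mm below the face. The carrier pivots on a level axis 28 mm below the face's centre, held by stiff friction (6 N m). Its slope must not be altered: this point stays within 5 mm of its start.
- knob (a joint): Angle (rad) of the brass knob and its red keeper bar about the vertical post axis: 0 when the bar points along stage -x over the plate, growing clockwise from above, stop at 1.45 (bar nearly along stage +y). Starts at 0 to 0.2. Friction 0.05 N m. The bar reaches 97 mm from the axis, 12 mm wide, 106 to 114 mm above the bench.
- knob_slot (a point): Centre of the slot's mouth in the knob's top, 126 mm above the bench on the knob's axis. Knob: brass square 42 x 42 x 20 mm; slot 24 mm long (along the bar) x 10 mm wide x 14 mm deep, 2 mm chamfers, so the key has about 0.2 rad of turning play. The point turns with the knob: x is the slot's long direction (the bar points to -x), z up.
- key: T-handled key, loose, about 90 g, 62 mm tall, standing upright in its holder. Origin: centre of the blade's lower end; z up. Steel blade 20 (x) x 6 (y) x 12 mm (z 0 to 12), round shoulder 26 mm across (z 12 to 16) that comes to rest on top of a slot, 14 mm shank, blue bar handle 46 (x) x 14 (y) x 34 mm (z 28 to 62).
- key_grip (a point): Middle of the key's blue handle, 45 mm above the blade's end; pinch across y (14 mm).
- holder: Grey plastic block fixed to the bench, 62 x 50 x 30 mm, with a slot like the knob's (24 x 10 x 14 mm deep) in its top, where the key stands with its blade. Origin at the centre of its underside.
- slide: White sample slide, loose, about 80 g, lying on the bench: plate 76 (x) x 50 (y) x 5 mm with an orange rib on its back, 56 (x) x 12 (y) x 36 mm (z 5 to 41). Origin: centre of the flat white underside, the side to lay on the sloped plate; z up. Pinch the rib across y.
- amber: Amber bottle, 48 mm across, 95 mm tall, origin under its centre. Bystander.
- jar: Clear jar with blue cap, 54 mm across, 60 mm tall, origin under its centre. Bystander.
- panbox: White plastic box, 70 x 50 x 22 mm, origin under its centre. Bystander.
There are look-alikes about, which are no part of the job. Leave any pink look-alike of the key alone.

How it is judged (in metres and radians):
On the way, in this order (a step that is already met when the one before it is completed fails the run):
1. the key's blade is seated in the knob's slot before the knob is turned (horizontal distance between key and knob_slot below 0.006 m and z of key in the frame of knob_slot below -0.008 m and angle between key's own z axis and vertical below 0.2 rad and value of joint knob below 0.6 rad), for 0.1 s.
2. the knob is turned to (or nearly to) its stop with the key in it (horizontal distance between key and knob_slot below 0.006 m and z of key in the frame of knob_slot below -0.008 m and angle between key's own z axis and vertical below 0.2 rad and value of joint knob above 1.15 rad), for 0.1 s.
At the end, for the whole second after the job is handed in: Fingers hold the slide flush on the plate (normals 0.05 rad, long sides 0.15 rad, centre 8 mm, gap 3 mm) pressed with 4 to 16 N; knob beyond 1.1 rad, key let go, seated 8 mm deep, upright to 0.2 rad; slope point within 5 mm, bottle, jar, box within 30 mm of their starts (angle between the z axis of slide and the z axis of plate, either way round below 0.05 rad and angle between the x axis of slide and the x axis of plate, either way round below 0.15 rad and x of slide in the frame of plate between -0.008 and 0.008 m and y of slide in the frame of plate between -0.008 and 0.008 m and z of slide in the frame of plate between -0.003 and 0.003 m and contact force between slide and plate between 4 and 16 N and contact force between the fingers and slide above 2 N and value of joint knob above 1.1 rad and horizontal distance between key and knob_slot below 0.006 m and z of key in the frame of knob_slot below -0.008 m and angle between key's own z axis and vertical below 0.2 rad and contact force between the fingers and key below 0.1 N and distance of wedge_edge from where it was at the start of the episode below 0.005 m and distance of each of amber, jar, panbox from where it was at the start of the episode below 0.03 m); the arm keeps its last pose, push and grip.
It fails at once if the slide is rammed against the stage with more than 35 N (contact force between slide and plate above 35 N or contact force between slide and stage above 35 N).
It fails at once if the stage's slope is shifted by 5 mm or more at its upper edge (distance of wedge_edge from where it was at the start of the episode above 0.005 m).
It fails at once if the bottle, jar or box is disturbed (moved over 30 mm) (distance of any of amber, jar, panbox from where it was at the start of the episode above 0.03 m).
It also fails if it takes over 64 s, if anything falls off the work surface, if the arm or the gripper's body presses on something with over 40 N, if the wrist force passes 120 N, or if a joint passes its speed limit or range.

## Working session

There is one attempt and no reset: what is moved stays moved. The work goes in short steps, Python scripts to look and compute and a tool call to move; the robot and the scene stay as the last step left them, time stands still between calls to the robot, and variables do not carry over. Pictures are saved under pics/ and viewed, and the job is handed in when it is done.

Besides the shell and the picture viewer there is one more tool, called after ">>>" by a JSON object that holds its "method" and its "body". carry_out: Moves the arm, as the interface text tells. Its arguments: {"type":"object","properties":{"delta_pos":{"type":"array","items":{"type":"array","items":{"type":"number"}}},"rotation":{"type":"array","items":{"type":"array","items":{"type":"number"}}},"hand":{"type":"number"}},"required":["delta_pos","rotation"]}

```bash
mkdir -p pics
python3 - <<'E'
from workcell import ctrl
import cv2
print(ctrl.get_obs())
for n in("side","top"):
    im=ctrl.get_image(n); cv2.imwrite(f"pics/{n}0.png",im[:,:,::-1]); print(n,ctrl.camera_info(n))
E
```

```text
{'t': 0.0, 'qpos': array([-1.33602885e+00,  4.23846350e-01,  1.63072350e+00, -2.03387158e-05,
        1.08864515e+00, -1.89620386e-02]), 'qvel': array([-2.28375512e-03,  3.84870055e-04, -2.98548917e-04,  7.42084843e-05,
       -3.50004367e-04,  7.05322313e-05]), 'joint_torque': array([-3.78195313e-03, -5.44632447e+01, -2.73671472e+01,  6.40626973e-02,
        2.27712805e-02, -1.11693560e-04]), 'ee_pos': array([ 156.78904348, -604.40014809,  221.88512757]), 'orientation': array([-1.31757133,  1.02118067, -1.0190547 ]), 'ft_force': array([ 0.92124282, -0.19377292,  0.48614734]), 'moment': array([-0.02062286,  0.04333516,  0.00424929]), 'width': 87.84627211252253}
side {'fov_y': 49.49083391330233, 'cx': 315.60377585650366, 'cy': 198.4041498562749, 'k1': -0.10631030538290702, 'R': array([[-0.98759874, -0.15580086,  0.01936017],
       [-0.09729751,  0.51059779, -0.85429684],
       [ 0.12321492, -0.84558618, -0.51942477]]), 't': array([ 521.60629548,  134.3567839 , 1088.31101756])}
top {'fov_y': 51.68149300661659, 'cx': 323.278966512743, 'cy': 199.8064796363869, 'k1': -0.06380512050879059, 'R': array([[-0.01348794, -0.99984981, -0.0108824 ],
       [-0.99661489,  0.01432541, -0.08095399],
       [ 0.08109773,  0.00975366, -0.99665843]]), 't': array([  34.34166278,  538.48678969, 1031.76428579])}
```

View pics/side0.png

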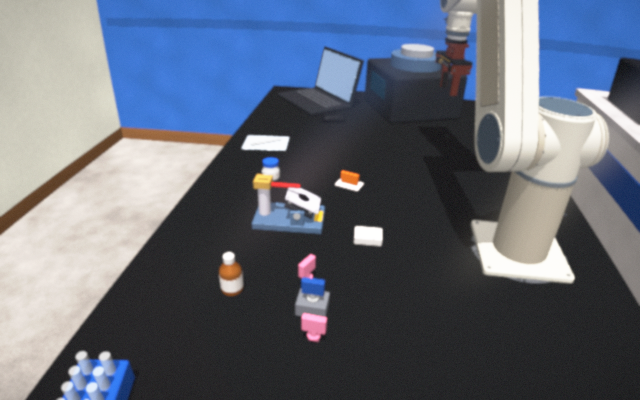

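View pics/top0.png

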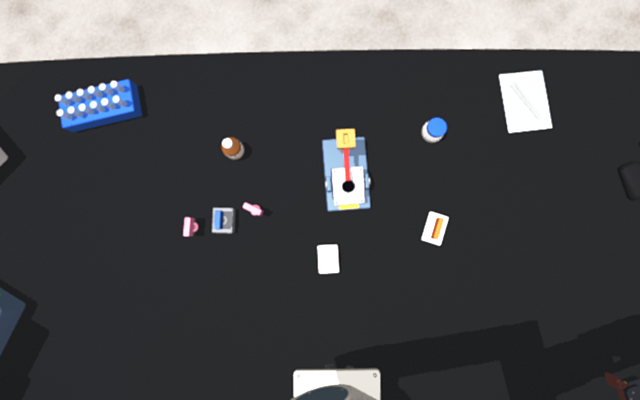

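The side view shows the stage near (288,205), the blue key in its grey holder at (313,295), pink look-alikes at (307,266) and (314,326), and the slide at (349,181). In the top view the stage is at (347,175), the key at (222,220) and the slide at (436,229).

Run:
```python
import cv2,numpy as np
t=cv2.imread("pics/top0.png"); s=cv2.imread("pics/side0.png")
def crop(im,x,y,w,h,k): return cv2.resize(im[y:y+h,x:x+w],None,fx=k,fy=k,interpolation=cv2.INTER_CUBIC)
cv2.imwrite("pics/c1.png",crop(t,310,120,80,100,6)[:600])
cv2.imwrite("pics/c2.png",np.vstack([crop(t,175,190,100,50,8)[:, :800][:300],crop(t,405,205,100,37,8)[:300]])[:600])
cv2.imwrite("pics/c3.png",crop(s,240,150,130,95,6))
cv2.imwrite("pics/c4.png",crop(s,280,245,80,100,6))
```

```text
(no output)
```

View pics/c1.png

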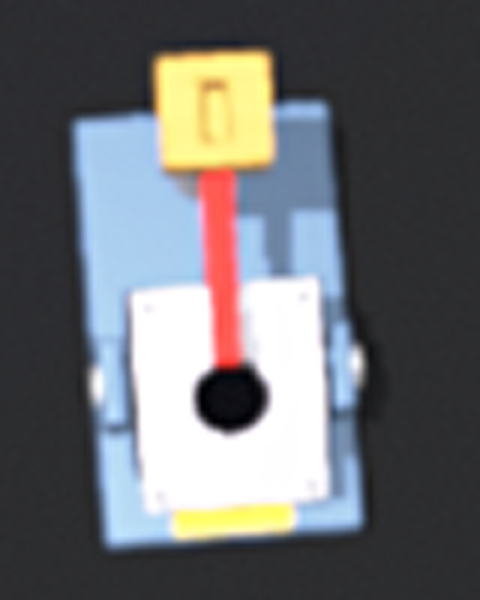

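View pics/c2.png

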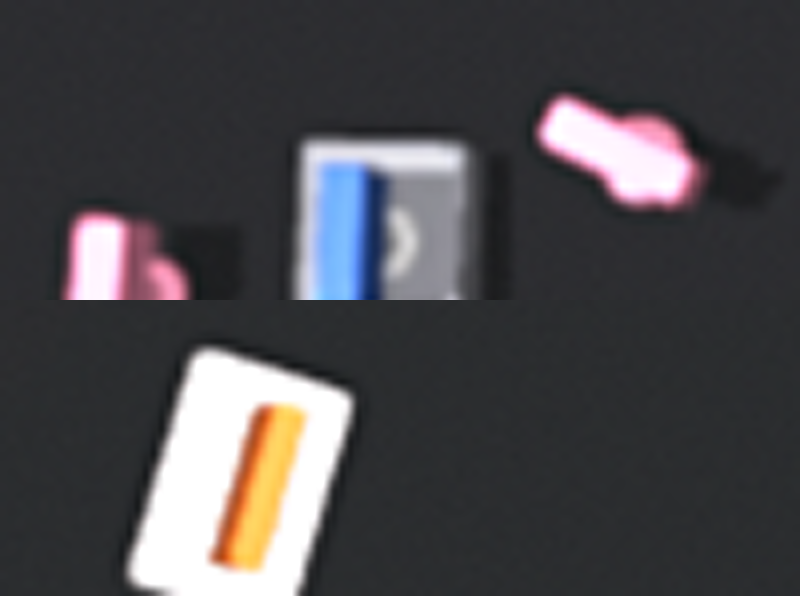

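View pics/c3.png

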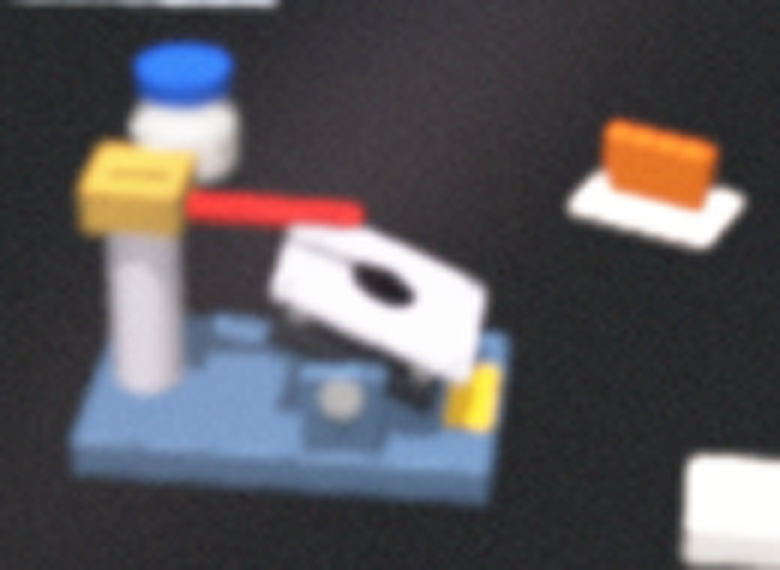

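View pics/c4.png

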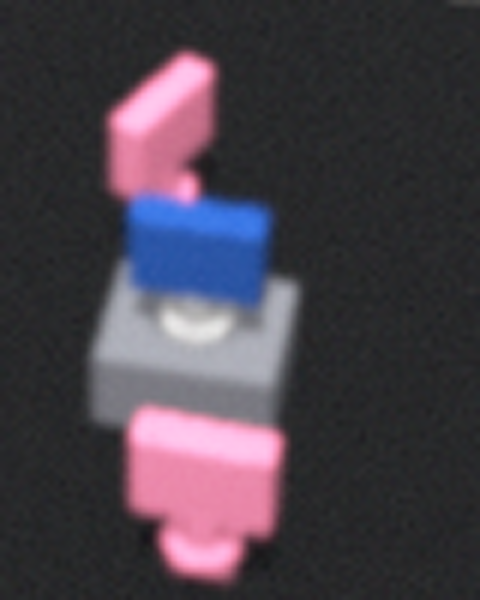

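Run:
```python
import cv2,numpy as np
t=cv2.imread("pics/top0.png"); s=cv2.imread("pics/side0.png")
def crop(im,x,y,w,h,k): return cv2.resize(im[y:y+h,x:x+w],None,fx=k,fy=k,interpolation=cv2.INTER_CUBIC)
cv2.imwrite("pics/c5.png",np.hstack([crop(t,205,200,38,40,10),crop(t,415,205,42,40,10)]))
cv2.imwrite("pics/c6.png",np.hstack([crop(s,290,270,42,50,9),crop(s,330,165,40,50,9)]))
```

```text
(no output)
```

View pics/c5.png

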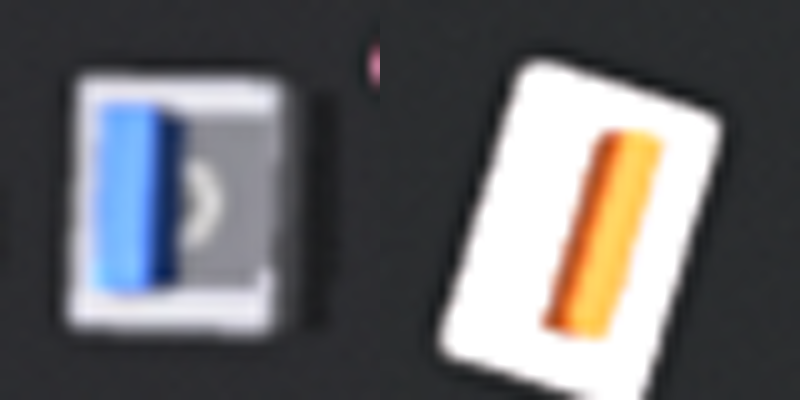

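View pics/c6.png

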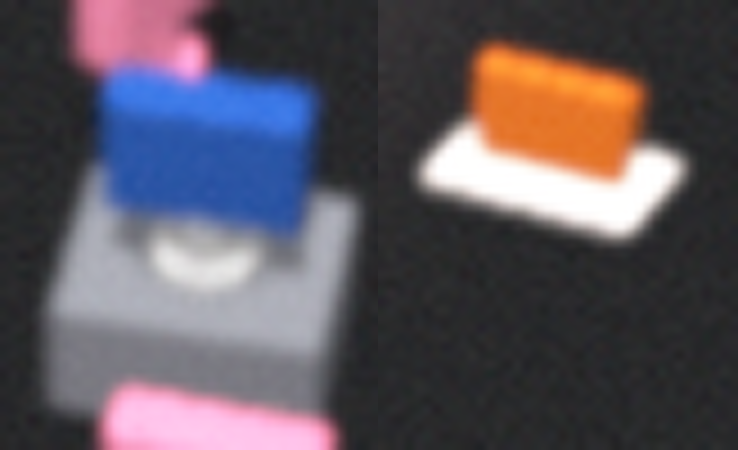

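```bash
cat > h.py <<'E'
import numpy as np, cv2
from scipy.optimize import least_squares
from scipy.spatial.transform import Rotation as Rn
import json,os
from workcell import ctrl
CAM={n:ctrl.camera_info(n) for n in("side","top")}
def proj(n,X):
    c=CAM[n]; P=np.asarray(X,float)@c["R"].T+c["t"]; s=P[:,:2]/P[:,2:]
    r2=(s**2).sum(1,keepdims=True); s=s*(1+c["k1"]*r2); f=200/np.tan(np.radians(c["fov_y"]/2))
    return s*f+[c["cx"],c["cy"]]
def ray(n,p):
    c=CAM[n]; f=200/np.tan(np.radians(c["fov_y"]/2)); d=(np.array(p,float)-[c["cx"],c["cy"]])/f; s=d.copy()
    for _ in range(20): s=d/(1+c["k1"]*(s@s))
    return -c["R"].T@c["t"], c["R"].T@np.array([s[0],s[1],1.])
def at_z(n,p,z):
    o,d=ray(n,p); return o+d*(z-o[2])/d[2]
def full(p,x0,y0,k): return (np.array(p,float)+.5)/k-.5+[x0,y0]
def yawT(x,y,a,P):
    c,s=np.cos(a),np.sin(a); P=np.asarray(P,float); return P@np.array([[c,s,0],[-s,c,0],[0,0,1]])+[x,y,0]
E
cat > fit.py <<'E'
from h import *
def fitobj(obs,model,p0,label):
    # obs: list (cam, pix, key point fn)
    def res(p):
        return np.concatenate([ (proj(n,model(p,k)[None])[0]-px) for n,px,k in obs])
    for sub in ("both","top","side"):
        o=[q for q in obs if sub=="both" or q[0]==sub]
        f=lambda p:np.concatenate([ (proj(n,model(p,k)[None])[0]-px) for n,px,k in o])
        if len(o)*2<len(p0):continue
        r=least_squares(f,p0,loss="soft_l1",x_scale=[10,10,.1]+[.1]*(len(p0)-3))
        print(label,sub,np.round(r.x,3),"rms",np.sqrt((f(r.x)**2).mean()).round(2))
        if sub=="both":
            print(np.round(f(r.x).reshape(-1,2),1).tolist())
# stage  params x,y,yaw,tilt,knob
def stage(p,k):
    x,y,a,t,q=p; kind,v=k
    if kind=="s": P=np.array(v,float)
    if kind=="p":
        v=np.array(v,float); P=np.array([-28*np.sin(t)+v[0]*np.cos(t)-v[2]*np.sin(t),v[1],50+28*np.cos(t)+v[0]*np.sin(t)+v[2]*np.cos(t)])
    if kind=="k":
        c,s=np.cos(-q),np.sin(-q); P=np.array([95+c*v[0]-s*v[1],s*v[0]+c*v[1],v[2]])
    return yawT(x,y,a,P[None])[0]
T=lambda p:full(p,310,120,6); S=lambda p:full(p,240,150,6)
obs=[("top",T((73,118)),("s",(120,55,20))),("top",T((328,102)),("s",(120,-55,20))),("top",T((362,527)),("s",(-65,-55,20))),("top",T((106,548)),("s",(-65,55,20))),
("top",T((154,57)),("k",(21,21,126))),("top",T((271,50)),("k",(21,-21,126))),("top",T((274,163)),("k",(-21,-21,126))),("top",T((164,170)),("k",(-21,21,126))),
("top",T((229,366)),("k",(-97,0,114))),
("top",T((130,292)),("p",(46,37,0))),("top",T((322,278)),("p",(46,-37,0))),("top",T((326,497)),("p",(-46,-37,0))),("top",T((150,513)),("p",(-46,37,0))),("top",T((231,397)),("p",(0,0,0))),
("side",S((75,445)),("s",(120,55,20))),("side",S((490,472)),("s",(-65,55,20))),("side",S((72,474)),("s",(120,55,0))),("side",S((490,503)),("s",(-65,55,0))),("side",S((510,340)),("s",(-65,-55,20))),
("side",S((105,142)),("k",(21,-21,126))),("side",S((196,152)),("k",(-21,-21,126))),("side",S((186,190)),("k",(-21,21,126))),("side",S((80,182)),("k",(21,21,126))),
("side",S((488,290)),("p",(-46,-37,0))),("side",S((468,378)),("p",(-46,37,0))),("side",S((290,228)),("p",(46,-37,0))),("side",S((272,294)),("p",(46,37,0))),("side",S((383,284)),("p",(0,0,0))),
]
c=at_z("top",T((231,397)),75); print(c)
fitobj(obs,stage,[c[0]+10,c[1],0,.4,.1],"stage")
# key/holder : x,y,yaw,  key dx,dy? same pose
def obj(p,k): return yawT(p[0],p[1],p[2],np.array(k,float)[None])[0]
T=lambda p:full(p,205,200,10); S=lambda p:full(p,290,270,9)
# key x axis ~ vertical in top image (world x)
ko=[("top",T((100,103)),(23,7,80)),("top",T((158,103)),(23,-7,80)),("top",T((152,292)),(-23,-7,80)),("top",T((95,290)),(-23,7,80)),
("side",S((110,68)),(23,-7,80)),("side",S((318,88)),(-23,-7,80)),("side",S((310,130)),(-23,7,80)),("side",S((103,108)),(23,7,80)),("side",S((108,210)),(23,7,46)),("side",S((300,232)),(-23,7,46))]
c=at_z("top",T((127,197)),80)
fitobj(ko,obj,[c[0],c[1],0],"key")
ho=[("top",T((78,75)),(31,25,30)),("top",T((283,80)),(31,-25,30)),("top",T((270,333)),(-31,-25,30)),("top",T((68,325)),(-31,25,30)),
("side",S((50,312)),(31,25,30)),("side",S((322,352)),(-31,25,30)),("side",S((360,205)),(-31,-25,30)),("side",S((48,408)),(31,25,0))]
c=at_z("top",T((175,205)),30)
fitobj(ho,obj,[c[0],c[1],0],"holder")
T=lambda p:full((p[0]-380,p[1]),415,205,10); S=lambda p:full((p[0]-378,p[1]),330,165,9)
so=[("top",T((530,60)),(38,25,5)),("top",T((722,118)),(38,-25,5)),("top",T((640,405)),(-38,-25,5)),("top",T((440,348)),(-38,25,5)),
("top",T((615,130)),(28,6,41)),("top",T((663,137)),(28,-6,41)),("top",T((605,340)),(-28,-6,41)),
("side",S((418,172)),(38,25,5)),("side",S((628,235)),(-38,25,5)),("side",S((688,163)),(-38,-25,5)),("side",S((480,45)),(28,-6,41)),("side",S((648,80)),(-28,-6,41))]
c=at_z("top",T((600,235)),20)
fitobj(so,obj,[c[0],c[1],-.3],"slide")
E
python3 fit.py
```

```text
[567.98657044 -34.38701852  75.        ]
stage both [ 5.78906e+02 -3.35230e+01  5.80000e-02  3.92000e-01  1.60000e-02] rms 0.8
[[0.1, 0.4], [-0.0, 0.0], [0.1, 0.3], [-0.2, -0.1], [0.8, 0.8], [-0.8, 0.9], [-0.1, -0.2], [0.2, -0.4], [0.1, -0.5], [0.3, 0.0], [-0.8, 0.1], [0.0, 0.1], [-0.6, -0.4], [-0.1, -0.1], [-0.8, -1.0], [0.0, -0.4], [0.2, 0.4], [-0.2, 0.7], [0.1, -0.8], [-0.0, 0.5], [0.3, -0.1], [-1.3, 1.2], [0.4, 1.4], [-0.6, -1.1], [0.2, -1.1], [1.4, -4.0], [0.1, -1.0], [-0.2, 0.3]]
stage top [ 5.79092e+02 -3.38030e+01  6.10000e-02  4.01000e-01  2.10000e-02] rms 0.41
stage side [ 5.78281e+02 -3.21040e+01  4.80000e-02  3.78000e-01 -2.00000e-02] rms 1.0
key both [ 4.90447e+02  2.84109e+02 -1.00000e-03] rms 0.44
[[-0.4, 0.0], [-0.5, -0.0], [0.0, 0.1], [-0.0, 0.4], [0.5, -0.9], [-0.2, -0.4], [-0.3, -0.4], [-0.0, -0.8], [-0.6, 0.4], [0.3, 0.7]]
key top [ 4.90737e+02  2.83573e+02 -2.40000e-02] rms 0.09
key side [4.90263e+02 2.84894e+02 2.50000e-02] rms 0.47
holder both [ 4.90501e+02  2.84529e+02 -3.90000e-02] rms 0.35
[[0.5, 0.5], [-0.5, 0.5], [-0.3, -0.3], [0.4, -0.1], [-0.1, 0.1], [-0.3, 0.4], [-0.3, -0.2], [0.3, -0.2]]
holder top [ 4.90897e+02  2.84597e+02 -4.20000e-02] rms 0.42
holder side [ 4.90273e+02  2.84489e+02 -3.90000e-02] rms 0.24
slide both [ 4.63122e+02 -2.59258e+02 -3.10000e-01] rms 0.71
[[-0.3, 0.6], [-1.1, 0.4], [-0.9, -0.1], [0.6, -0.0], [0.8, -1.2], [0.6, -0.5], [0.3, 0.7], [0.6, 0.2], [-0.2, -0.9], [-0.9, 0.1], [1.2, 0.8], [-0.8, 1.0]]
slide top [ 4.63148e+02 -2.59056e+02 -3.12000e-01] rms 0.67
slide side [ 4.63139e+02 -2.60881e+02 -3.07000e-01] rms 0.76
```

The fit is consistent between the two cameras. The stage is at (579, -33.7) with yaw 0.06 and tilt 0.39, the key at (490.5, 284.3), and the slide at (463, -259.3) with yaw -0.31. The candidates for the key are blue at top (222,220), and pink at (190,226) and (252,209). The blue one in the grey holder is the one meant, as crops c5 and c6 confirm.

```bash
cat >> h.py <<'E'
def tool(R): # tool axes as matrix from rotvec
    return Rn.from_rotvec(R).as_matrix()
CMD="cmd.json"
def getcmd():
    d=json.load(open(CMD)); return np.array(d["p"]),Rn.from_matrix(d["R"])
def setcmd(p,R): json.dump({"p":list(map(float,p)),"R":R.as_matrix().tolist()},open(CMD,"w"))
def apply(dp,rv):  # dp cm in tool frame; commits the commanded pose
    p,R=getcmd(); setcmd(p+R.apply(np.array(dp)*10), R*Rn.from_rotvec(rv))
def want(p2,R2=None):
    p,R=getcmd(); R2=R if R2 is None else R2
    print("dp",np.round(R.inv().apply(np.array(p2)-p)/10,3).tolist(),"rv",np.round((R.inv()*R2).as_rotvec(),3).tolist())
def down(yaw): # jaw (tool x) at world yaw, fingers down
    x=np.array([np.cos(yaw),np.sin(yaw),0]); y=np.array([0,0,-1.]); return Rn.from_matrix(np.c_[x,y,np.cross(x,y)])
def obs():
    o=ctrl.get_obs(); R=Rn.from_rotvec(o["orientation"])
    M=R.as_matrix(); print("t%.2f"%o["t"],"pos",o["ee_pos"].round(1),"x",M[:,0].round(3),"y",M[:,1].round(3),"F",o["ft_force"].round(1),"M",o["moment"].round(2),"w",o["width"].round(1),"q",o["qpos"].round(2))
    return o
E
python3 - <<'E'
from h import *
o=obs(); M=tool(o["orientation"]); print(np.arctan2(M[1,0],M[0,0]))
for px in((190,226),(252,209)): print(at_z("top",px,30))
E
```

```text
Traceback (most recent call last):
  File "h.py", line 35, in obs
    M=R.as_matrix(); print("t%.2f"%o["t"],"pos",o["ee_pos"].round(1),"x",M[:,0].round(3),"y",M[:,1].round(3),"F",o["ft_force"].round(1),"M",o["moment"].round(2),"w",o["width"].round(1),"q",o["qpos"].round(2))
                                                                                                                                                                     ^^^^^^^^^^^^^^^^
AttributeError: 'float' object has no attribute 'round'
```

```bash
sed -i 's/o\["width"\].round(1)/round(float(o["width"]),1)/' h.py
python3 - <<'E'
from h import *
o=obs(); M=tool(o["orientation"]); print(np.arctan2(M[1,0],M[0,0]))
for px in((190,226),(252,209)): print(at_z("top",px,30))
E
```

```text
t0.10 pos [ 156.8 -604.5  222. ] x [ 0.251 -0.968 -0.001] y [-0.     0.001 -1.   ] F [-0.1 -0.5 -1. ] M [-0.07 -0.02 -0.04] w 88.0 q [-1.34  0.42  1.63 -0.    1.09 -0.02]
-1.316987561738206
[476.23842761 366.97633001  30.        ]
[517.46048224 207.93364679  30.        ]
```

Run:
```python
from h import *
setcmd([156.946,-604.957,222.675],down(-1.317))
want([500,-300,240],down(0.0))
```

```text
dp [-20.905, -1.732, 40.863] rv [0.0, -1.317, 0.0]
```

>>> {"method": "carry_out", "body": {"delta_pos": [[-20.9,-1.7,40.9],[-20.9,-1.7,40.9],[-20.9,-1.7,40.9],[-20.9,-1.7,40.9],[-20.9,-1.7,40.9],[-20.9,-1.7,40.9],[-20.9,-1.7,40.9],[-20.9,-1.7,40.9],[-20.9,-1.7,40.9],[-20.9,-1.7,40.9],[-20.9,-1.7,40.9],[-20.9,-1.7,40.9]], "rotation": [[0,-1.317,0],[0,-1.317,0],[0,-1.317,0],[0,-1.317,0],[0,-1.317,0],[0,-1.317,0],[0,-1.317,0],[0,-1.317,0],[0,-1.317,0],[0,-1.317,0],[0,-1.317,0],[0,-1.317,0]], "hand": 130}}

```text
t: 1.1
ee_pos: [504.8, -295.7, 239.8]
orientation: [-1.57, -0.008, 0.005]
ft_force: [-0.6, 0.6, 0.3]
width: 43.1
```

Run:
```python
from h import *
apply([-20.9,-1.7,40.9],[0,-1.317,0]); o=obs(); print(getcmd()[0])
want([560,100,240],down(0.8))
```

```text
t1.10 pos [ 504.8 -295.7  239.8] x [1.    0.008 0.002] y [ 0.002  0.001 -1.   ] F [-0.6  0.6  0.3] M [ 0.03 -0.1   0.1 ] w 43.1 q [-0.55  0.34  1.71  0.    1.09 -0.56]
[ 500.36836276 -299.96014632  239.675     ]
dp [5.963, -0.032, 39.996] rv [-0.0, -0.8, 0.0]
```

>>> {"method": "carry_out", "body": {"delta_pos": [[6,0,40],[6,0,40],[6,0,40],[6,0,40],[6,0,40],[6,0,40],[6,0,40],[6,0,40],[6,0,40],[6,0,40],[6,0,40],[6,0,40]], "rotation": [[0,-0.8,0],[0,-0.8,0],[0,-0.8,0],[0,-0.8,0],[0,-0.8,0],[0,-0.8,0],[0,-0.8,0],[0,-0.8,0],[0,-0.8,0],[0,-0.8,0],[0,-0.8,0],[0,-0.8,0]]}}

```text
t: 2.1
ee_pos: [560.0, 101.0, 239.2]
orientation: [-1.478, -0.626, 0.628]
ft_force: [-1.1, -0.9, -0.0]
width: 42.9
```

Run:
```python
from h import *
apply([6,0,40],[0,-.8,0]); o=obs(); print(getcmd()[0])
want([490.5,284.3,130],down(np.pi/2-0.03))
```

```text
t2.10 pos [560.  101.  239.2] x [ 0.695  0.719 -0.001] y [-0.001 -0.    -1.   ] F [-1.1 -0.9 -0. ] M [ 0.02 -0.17 -0.01] w 42.9 q [ 0.16  0.32  1.74 -0.    1.08 -0.64]
[560.36836276 100.03985368 239.675     ]
dp [8.35, 10.968, 17.85] rv [-0.0, -0.741, 0.0]
```

>>> {"method": "carry_out", "body": {"delta_pos": [[8.35,11,17.85],[8.35,11,17.85],[8.35,11,17.85],[8.35,11,17.85],[8.35,11,17.85],[8.35,11,17.85],[8.35,11,17.85],[8.35,11,17.85],[8.35,11,17.85],[8.35,11,17.85],[8.35,11,17.85],[8.35,11,17.85]], "rotation": [[0,-0.741,0],[0,-0.741,0],[0,-0.741,0],[0,-0.741,0],[0,-0.741,0],[0,-0.741,0],[0,-0.741,0],[0,-0.741,0],[0,-0.741,0],[0,-0.741,0],[0,-0.741,0],[0,-0.741,0]]}}

```text
t: 3.1
ee_pos: [491.3, 283.4, 130.4]
orientation: [-1.225, -1.186, 1.185]
ft_force: [-0.5, 0.3, 0.2]
width: 43.2
```

Run:
```python
from h import *
apply([8.35,11,17.85],[0,-.741,0]); o=obs(); print(getcmd()[0])
want([490.5,284.3,48],down(np.pi/2-0.03))
s=ctrl.get_image("side")[:,:,::-1]
cv2.imwrite("pics/s1.png",cv2.resize(s[200:340,250:390],None,fx=4,fy=4,interpolation=cv2.INTER_CUBIC))
```

```text
t3.10 pos [491.3 283.4 130.4] x [0.032 0.999 0.001] y [ 0.001  0.    -1.   ] F [-0.5  0.3  0.2] M [ 0.05 -0.14 -0.01] w 43.2 q [ 0.5   0.46  1.82 -0.    0.85 -1.04]
[490.49531077 284.30123489 129.675     ]
dp [-0.0, 8.168, -0.0] rv [-0.0, 0.0, 0.0]
```

View pics/s1.png

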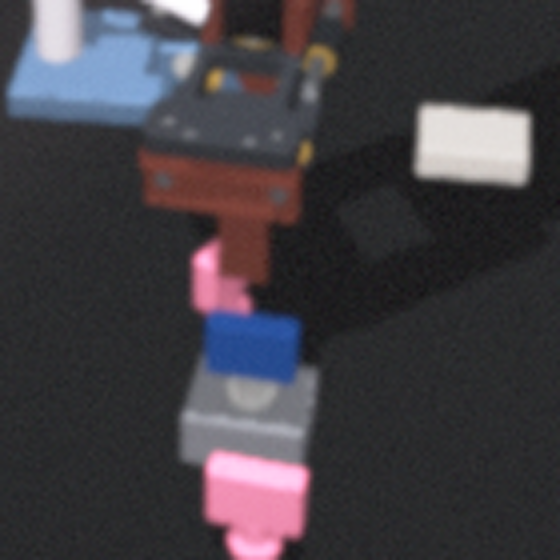

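The fingers stand over the blue key's handle (crop (252,345)), with the pink ones clear at (222,280) and (257,490). I'll descend.

>>> {"method": "carry_out", "body": {"delta_pos": [[0,2,0],[0,4,0],[0,6,0],[0,7.5,0],[0,8.4,0],[0,8.4,0],[0,8.4,0]], "rotation": [[0,0,0],[0,0,0],[0,0,0],[0,0,0],[0,0,0],[0,0,0],[0,0,0]]}}

```text
t: 3.73
ee_pos: [490.6, 284.2, 45.7]
orientation: [-1.223, -1.187, 1.187]
ft_force: [0.4, 0.9, 0.3]
width: 43.3
```

>>> {"method": "carry_out", "body": {"delta_pos": [[0,0,0],[0,0,0],[0,0,0],[0,0,0],[0,0,0],[0,0,0]], "rotation": [[0,0,0],[0,0,0],[0,0,0],[0,0,0],[0,0,0],[0,0,0]], "hand": 255}}

```text
t: 4.23
ee_pos: [490.7, 284.5, 46.2]
orientation: [-1.223, -1.188, 1.187]
ft_force: [-0.5, -0.3, 4.6]
width: 14.1
```

Run:
```python
from h import *
apply([0,8.4,0],[0,0,0]); o=obs(); print(getcmd()[0])
```

```text
t4.23 pos [490.7 284.5  46.2] x [0.03 1.   0.  ] y [ 0.001  0.    -1.   ] F [-0.5 -0.3  4.6] M [-0.03 -0.02  0.06] w 14.1 q [ 0.5   0.6   1.85  0.    0.69 -1.04]
[490.49531077 284.30123489  45.675     ]
```

Run:
```python
from h import *
p,R=getcmd()
want([490.5,284.3,165])
want([673.7,-28,190],down(np.pi/2+0.043))
```

```text
dp [-0.0, -11.932, -0.0] rv [0.0, 0.0, 0.0]
dp [-30.67, -14.432, -19.243] rv [-0.0, -0.073, 0.0]
```

>>> {"method": "carry_out", "body": {"delta_pos": [[0,-1.5,0],[0,-4,0],[0,-7.5,0],[0,-11,0],[-2,-13.5,-1.2],[-5,-14.4,-3.1],[-8.5,-14.4,-5.3],[-12,-14.4,-7.5],[-15.5,-14.4,-9.7],[-19,-14.4,-11.9],[-22.5,-14.4,-14.1],[-25.5,-14.4,-16]], "rotation": [[0,0,0],[0,0,0],[0,0,0],[0,0,0],[0,0,0],[0,-0.01,0],[0,-0.02,0],[0,-0.03,0],[0,-0.04,0],[0,-0.05,0],[0,-0.06,0],[0,-0.073,0]]}}

```text
t: 5.23
ee_pos: [643.6, 22.1, 189.6]
orientation: [-1.189, -1.241, 1.241]
ft_force: [0.2, 0.5, -0.5]
width: 13.6
```

Run:
```python
from h import *
apply([-25.5,-14.4,-16],[0,-.073,0]); o=obs(); print(getcmd()[0])
want([673.7,-28,175],down(np.pi/2+0.043))
```

```text
t5.23 pos [643.6  22.1 189.6] x [-0.043  0.999 -0.   ] y [-0. -0. -1.] F [ 0.2  0.5 -0.5] M [ 0.06 -0.16 -0.06] w 13.6 q [ 0.02  0.49  1.61 -0.    1.04 -1.6 ]
[642.82735124  24.64771682 189.675     ]
dp [-5.393, 1.468, -2.857] rv [-0.0, 0.0, 0.0]
```

>>> {"method": "carry_out", "body": {"delta_pos": [[-2,0.3,-1.1],[-3.8,0.8,-2],[-5,1.2,-2.6],[-5.4,1.5,-2.86],[-5.4,1.5,-2.86],[-5.4,1.5,-2.86],[-5.4,1.5,-2.86]], "rotation": [[0,0,0],[0,0,0],[0,0,0],[0,0,0],[0,0,0],[0,0,0],[0,0,0]]}}

```text
t: 5.82
ee_pos: [673.2, -26.8, 174.7]
orientation: [-1.187, -1.242, 1.242]
ft_force: [-0.2, 0.0, -2.0]
width: 13.6
```

Run:
```python
from h import *
apply([-5.4,1.5,-2.86],[0,0,0]); o=obs(); print(getcmd()[0])
s=ctrl.get_image("side")[:,:,::-1];t=ctrl.get_image("top")[:,:,::-1]
cv2.imwrite("pics/s2.png",np.hstack([cv2.resize(s[130:240,235:335],None,fx=5,fy=5,interpolation=cv2.INTER_CUBIC)[:,:500],cv2.resize(t[90:200,310:370],None,fx=5,fy=5,interpolation=cv2.INTER_CUBIC)]))
# expected projections of key at pose
p,R=o["ee_pos"],Rn.from_rotvec(o["orientation"])
# key points in world: key x axis = -tool z?...
Z=R.as_matrix()[:,2]; X=R.as_matrix()[:,0]
kx=-Z if (-Z)[0]>0 else Z; ky=X
for lab,v in dict(sh_c=(0,0,14),bl1=(10,3,0),bl2=(-10,3,0),h1=(23,7,28),h2=(-23,7,28),h3=(-23,7,62),h4=(23,7,62)).items():
    w=p+[0,0,-27.7]+kx*v[0]+ky*v[1]+np.array([0,0,v[2]])
    print(lab,((proj("side",w[None])[0]-[235,130]+.5)*5-.5).round(0))
```

```text
t5.82 pos [673.2 -26.8 174.7] x [-0.044  0.999  0.   ] y [-0.  0. -1.] F [-0.2  0.  -2. ] M [ 0.04 -0.13 -0.02] w 13.6 q [-0.06  0.55  1.55  0.    1.05 -1.67]
[673.73293626 -28.06665328 174.675     ]
sh_c [140. 183.]
bl1 [121. 209.]
bl2 [159. 212.]
h1 [ 91. 162.]
h2 [180. 168.]
h3 [178. 107.]
h4 [ 88. 101.]
```

View pics/s2.png

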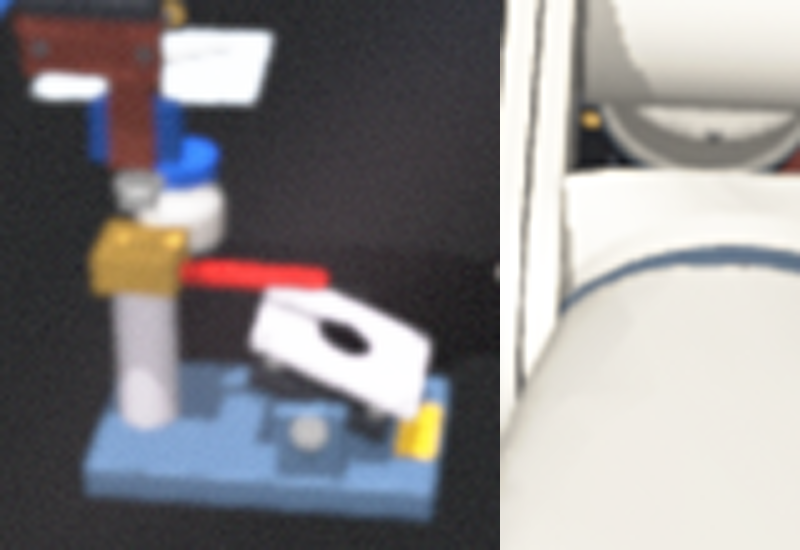

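The key hangs straight in the grip, with its handle at (90–183, 95–165) in the crop as predicted and its blade above the brass knob top at (140,240). Next is a slow descent with a force check.

>>> {"method": "carry_out", "body": {"delta_pos": [[0,0.6,0],[0,1.2,0],[0,1.8,0],[0,2.1,0],[0,2.4,0],[0,2.4,0]], "rotation": [[0,0,0],[0,0,0],[0,0,0],[0,0,0],[0,0,0],[0,0,0]]}}

```text
t: 6.42
ee_pos: [673.2, -28.1, 149.6]
orientation: [-1.187, -1.24, 1.242]
ft_force: [0.8, 0.9, -1.5]
width: 13.9
```

Run:
```python
from h import *
apply([0,2.4,0],[0,0,0]); o=obs(); print(getcmd()[0])
```

```text
t6.42 pos [673.2 -28.1 149.6] x [-0.043  0.999  0.   ] y [-0.002  0.    -1.   ] F [ 0.8  0.9 -1.5] M [ 0.06 -0.11  0.03] w 13.9 q [-0.06  0.58  1.56  0.    1.01 -1.67]
[673.73293626 -28.06665328 150.675     ]
```

>>> {"method": "carry_out", "body": {"delta_pos": [[0,0.2,0],[0,0.4,0],[0,0.6,0],[0,0.8,0],[0,0.8,0]], "rotation": [[0,0,0],[0,0,0],[0,0,0],[0,0,0],[0,0,0]]}}

```text
t: 6.83
ee_pos: [673.7, -28.1, 142.4]
orientation: [-1.188, -1.241, 1.241]
ft_force: [-0.2, 0.1, -0.5]
width: 13.5
```

Run:
```python
from h import *
apply([0,.8,0],[0,0,0]); o=obs(); print(getcmd()[0])
```

```text
t6.83 pos [673.7 -28.1 142.4] x [-0.043  0.999 -0.   ] y [-0. -0. -1.] F [-0.2  0.1 -0.5] M [ 0.07 -0.1   0.03] w 13.5 q [-0.06  0.58  1.57 -0.    0.99 -1.67]
[673.73293626 -28.06665328 142.675     ]
```

>>> {"method": "carry_out", "body": {"delta_pos": [[0,0,0],[0,0,0],[0,0,0],[0,0,0],[0,0,0],[0,0,0],[0,0,0],[0,0,0],[0,0,0],[0,0,0],[0,0,0],[0,0,0]], "rotation": [[0,0.08,0],[0,0.18,0],[0,0.28,0],[0,0.39,0],[0,0.5,0],[0,0.61,0],[0,0.72,0],[0,0.83,0],[0,0.94,0],[0,1.05,0],[0,1.15,0],[0,1.2,0]]}}

```text
t: 7.83
ee_pos: [674.1, -27.6, 142.8]
orientation: [-1.546, -0.321, 0.32]
ft_force: [1.8, 1.8, -1.3]
width: 14.1
```

Run:
```python
from h import *
apply([0,0,0],[0,1.2,0]); o=obs(); print(getcmd()[0])
s=ctrl.get_image("side")[:,:,::-1]
cv2.imwrite("pics/s3.png",cv2.resize(s[130:240,235:335],None,fx=5,fy=5,interpolation=cv2.INTER_CUBIC))
```

```text
t7.83 pos [674.1 -27.6 142.8] x [0.918 0.398 0.001] y [ 0.001  0.001 -1.   ] F [ 1.8  1.8 -1.3] M [ 0.35 -0.38  0.03] w 14.1 q [-0.06  0.58  1.56  0.    0.99 -0.47]
[673.73293626 -28.06665328 142.675     ]
```

View pics/s3.png

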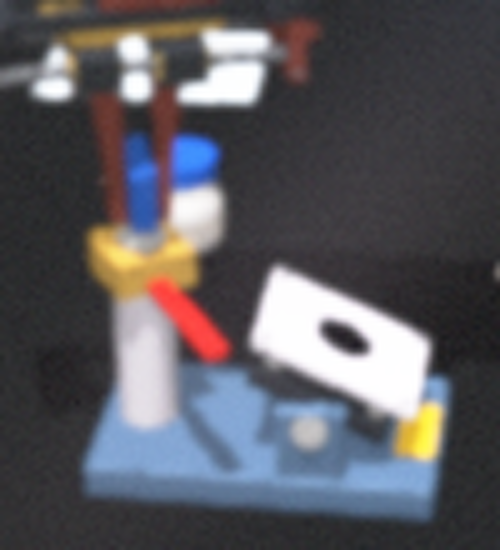

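The key is seated in the knob, and the red bar has swung toward +y with its tip at (218,350). I'll turn on to the stop.

>>> {"method": "carry_out", "body": {"delta_pos": [[0,0,0],[0,0,0],[0,0,0],[0,0,0],[0,0,0],[0,0,0]], "rotation": [[0,0.08,0],[0,0.16,0],[0,0.24,0],[0,0.32,0],[0,0.32,0],[0,0.32,0]]}}

```text
t: 8.38
ee_pos: [674.2, -27.7, 142.8]
orientation: [-1.569, -0.077, 0.076]
ft_force: [2.4, 2.3, -1.9]
width: 13.7
```

Run:
```python
from h import *
apply([0,0,0],[0,.32,0]); o=obs(); print(getcmd()[0])
s=ctrl.get_image("side")[:,:,::-1]
cv2.imwrite("pics/s4.png",cv2.resize(s[130:240,235:335],None,fx=5,fy=5,interpolation=cv2.INTER_CUBIC))
def stagept(q,v): 
    c,s_=np.cos(-q),np.sin(-q); P=np.array([95+c*v[0]-s_*v[1],s_*v[0]+c*v[1],v[2]]); return yawT(579,-33.6,.059,P[None])[0]
for q in(1.1,1.2,1.3,1.4,1.45): print(q,[((proj("side",stagept(q,(-97,e,110))[None])[0]-[235,130]+.5)*5-.5).round(0).tolist() for e in(-6,6)])
```

```text
t8.38 pos [674.2 -27.7 142.8] x [0.995 0.097 0.001] y [ 0.001  0.    -1.   ] F [ 2.4  2.3 -1.9] M [ 0.48 -0.58  0.07] w 13.7 q [-0.06  0.58  1.56  0.    0.99 -0.16]
[673.73293626 -28.06665328 142.675     ]
1.1 [[208.0, 358.0], [185.0, 363.0]]
1.2 [[189.0, 362.0], [165.0, 365.0]]
1.3 [[170.0, 365.0], [145.0, 366.0]]
1.4 [[150.0, 366.0], [125.0, 367.0]]
1.45 [[140.0, 367.0], [115.0, 366.0]]
```

View pics/s4.png

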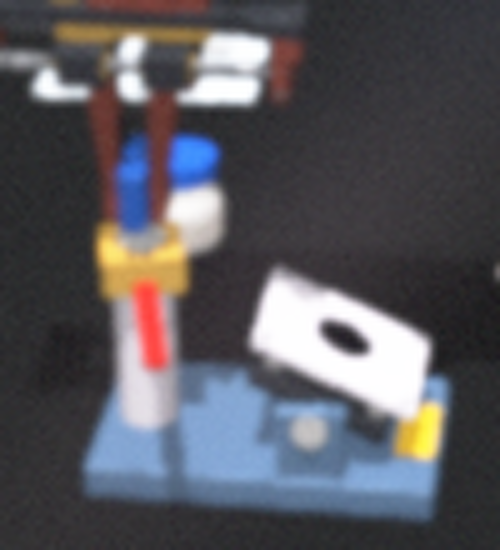

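The bar tip is at (145–170, 365), which puts the knob at about 1.3 rad. I'll turn a little more, then release.

>>> {"method": "carry_out", "body": {"delta_pos": [[0,0,0],[0,0,0],[0,0,0],[0,0,0]], "rotation": [[0,0.06,0],[0,0.12,0],[0,0.12,0],[0,0.12,0]]}}

```text
t: 8.77
ee_pos: [674.2, -27.9, 142.9]
orientation: [-1.57, 0.017, -0.019]
ft_force: [3.6, 2.5, -2.1]
width: 13.9
```

Run:
```python
from h import *
apply([0,0,0],[0,.12,0]); o=obs()
```

```text
t8.77 pos [674.2 -27.9 142.9] x [ 1.    -0.023  0.001] y [ 0.001  0.    -1.   ] F [ 3.6  2.5 -2.1] M [ 0.58 -0.77 -0.03] w 13.9 q [-0.06  0.58  1.56  0.    0.99 -0.04]
```

>>> {"method": "carry_out", "body": {"delta_pos": [[0,0,0],[0,0,0],[0,0,0],[0,0,0],[0,0,0]], "rotation": [[0,0,0],[0,0,0],[0,0,0],[0,0,0],[0,0,0]], "hand": 120}}

```text
t: 9.18
ee_pos: [673.5, -28.3, 142.7]
orientation: [-1.571, 0.02, -0.02]
ft_force: [-0.1, 0.2, 0.3]
width: 43.8
```

Run:
```python
from h import *
o=obs()
s=ctrl.get_image("side")[:,:,::-1]
cv2.imwrite("pics/s5.png",cv2.resize(s[130:240,235:335],None,fx=5,fy=5,interpolation=cv2.INTER_CUBIC))
want([650,-60,260],down(.5))
```

```text
t9.18 pos [673.5 -28.3 142.7] x [ 1.    -0.026 -0.   ] y [-0. -0. -1.] F [-0.1  0.2  0.3] M [ 0.   -0.09  0.01] w 43.8 q [-0.06  0.58  1.57 -0.    0.99 -0.03]
dp [-2.289, -11.732, -3.254] rv [-0.0, -0.526, -0.0]
```

View pics/s5.png

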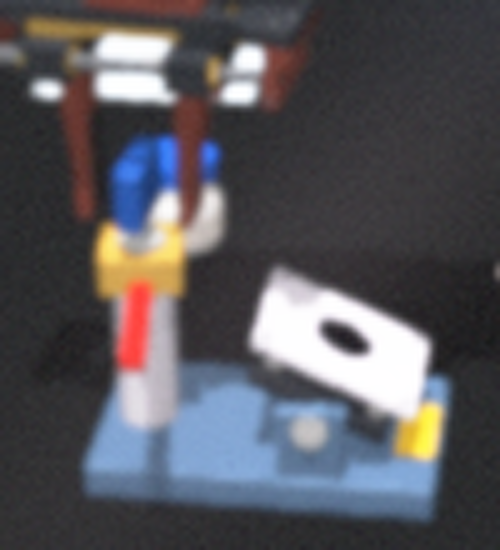

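The knob is at about 1.43 rad, with the bar tip at (118–145, 365). The key stands seated and released at (130,200). Retreating upward.

>>> {"method": "carry_out", "body": {"delta_pos": [[0,-1.5,0],[0,-4.5,0],[0,-8,0],[0,-11,0],[0,-12,0],[0,-12,0]], "rotation": [[0,0,0],[0,0,0],[0,0,0],[0,0,0],[0,0,0],[0,0,0]]}}

```text
t: 9.73
ee_pos: [675.4, -28.2, 266.2]
orientation: [-1.571, 0.016, -0.025]
ft_force: [0.1, 0.7, -0.6]
width: 46.8
```

Run:
```python
from h import *
apply([0,-12,0],[0,0,0]); o=obs(); print(getcmd()[0])
want([463.1,-259.2,150],down(np.pi/2-.31))
```

```text
t9.73 pos [675.4 -28.2 266.2] x [ 1.    -0.026  0.006] y [ 0.006 -0.    -1.   ] F [ 0.1  0.7 -0.6] M [-0.07 -0.03 -0.07] w 46.8 q [-0.06  0.45  1.47 -0.    1.21 -0.03]
[673.73293626 -28.06665328 262.675     ]
dp [-20.455, 11.268, -23.653] rv [-0.0, -1.287, 0.0]
```

>>> {"method": "carry_out", "body": {"delta_pos": [[-2.5,0,-2.5],[-5,1,-5.5],[-8,2.5,-9],[-11,4.5,-12.5],[-14,6.5,-16],[-17,8.5,-19.5],[-19.5,10.5,-22.5],[-20.45,11.3,-23.65],[-20.45,11.3,-23.65],[-20.45,11.3,-23.65],[-20.45,11.3,-23.65],[-20.45,11.3,-23.65]], "rotation": [[0,-0.12,0],[0,-0.24,0],[0,-0.36,0],[0,-0.48,0],[0,-0.6,0],[0,-0.72,0],[0,-0.84,0],[0,-0.96,0],[0,-1.08,0],[0,-1.2,0],[0,-1.287,0],[0,-1.287,0]]}}

```text
t: 10.73
ee_pos: [461.3, -258.8, 147.5]
orientation: [-1.336, -0.978, 0.98]
ft_force: [-0.2, 0.2, -0.1]
width: 46.6
```

Run:
```python
from h import *
apply([-20.45,11.3,-23.65],[0,-1.287,0]); o=obs(); print(getcmd()[0])
s=ctrl.get_image("side")[:,:,::-1];t=ctrl.get_image("top")[:,:,::-1]
for n,im in(("side",s),("top",t)): cv2.imwrite(f"pics/{n}6.png",im)
cr=lambda im,x,y,w,h,k: cv2.resize(im[y:y+h,x:x+w],None,fx=k,fy=k,interpolation=cv2.INTER_CUBIC)
cv2.imwrite("pics/s6.png",cr(s,245,145,90,75,8))
cv2.imwrite("pics/t6.png",cr(t,315,120,70,75,8))
cv2.imwrite("pics/s6b.png",cr(s,300,120,100,80,6))
want([463.1,-259.2,11])
```

```text
t10.73 pos [ 461.3 -258.8  147.5] x [0.303 0.953 0.001] y [-0.003  0.002 -1.   ] F [-0.2  0.2 -0.1] M [ 0.03 -0.16  0.02] w 46.6 q [-0.53  0.39  1.89 -0.    0.86 -1.8 ]
[ 463.15374613 -259.17031981  149.675     ]
dp [-0.004, 13.868, 0.004] rv [0.0, 0.0, 0.0]
```

View pics/s6.png

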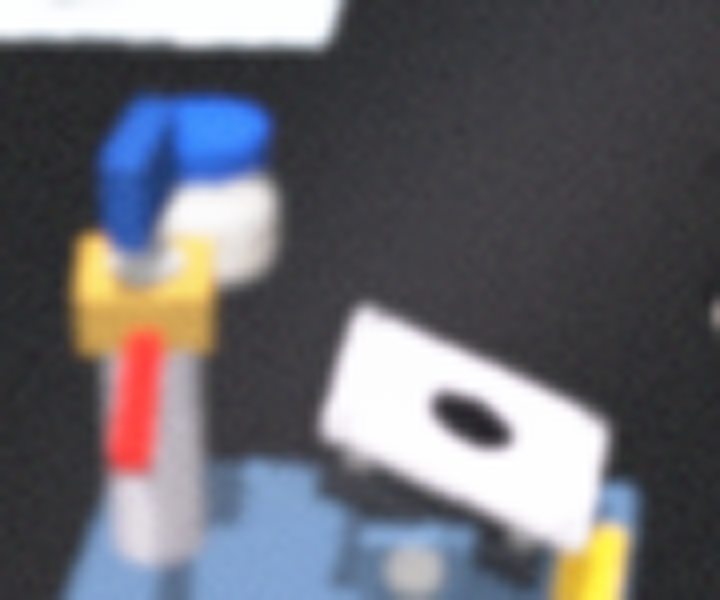

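View pics/t6.png

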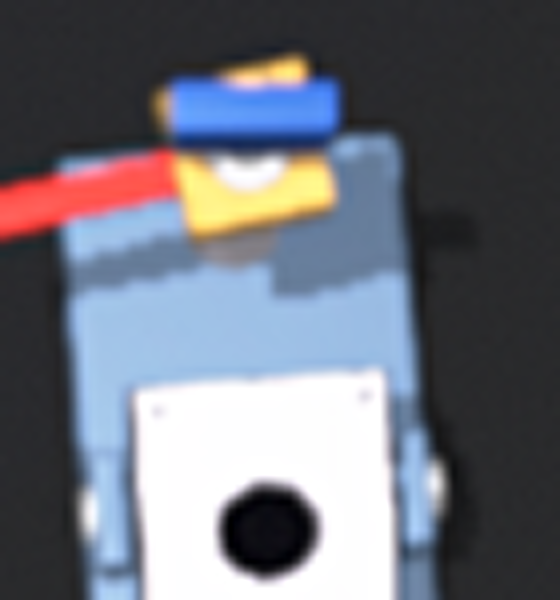

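View pics/s6b.png

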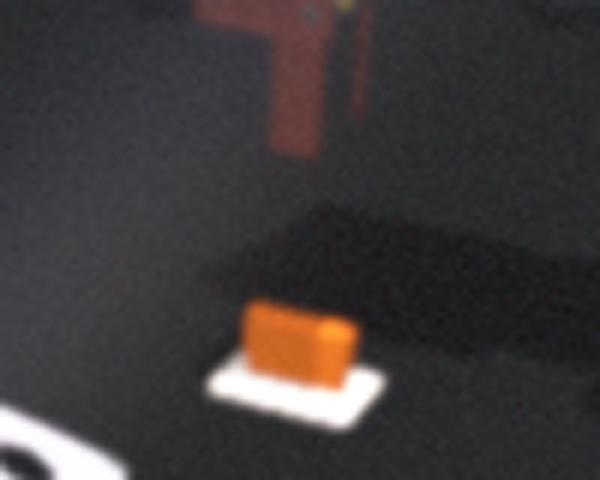

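The knob bar stays to the side, the key stands seated, and the plate is now uncovered: side crop corners (362,303), (608,428), (583,548), (322,437). I'll refine the plate's pose with edge-fitted corners.

```bash
cat > quad.py <<'E'
from h import *
def quad(im,x,y,w,h,thr,k=8,save=None):
    g=cv2.resize(im[y:y+h,x:x+w].min(axis=2),None,fx=k,fy=k,interpolation=cv2.INTER_CUBIC)
    b=(g>thr).astype(np.uint8)
    n,l,st,_=cv2.connectedComponentsWithStats(b); i=1+np.argmax(st[1:,4]); m=(l==i).astype(np.uint8)
    c=max(cv2.findContours(m,cv2.RETR_EXTERNAL,cv2.CHAIN_APPROX_NONE)[0],key=cv2.contourArea)
    e=2
    hull=cv2.convexHull(c)
    while True:
        a=cv2.approxPolyDP(hull,e,True)[:,0]
        if len(a)<=4: break
        e+=1
    a=a.astype(float); pts=c[:,0].astype(float); L=[]
    for j in range(len(a)):
        p,q=a[j],a[(j+1)%len(a)]; d=(q-p)/np.linalg.norm(q-p); s=(pts-p)@d; nn=np.abs((pts-p)@[-d[1],d[0]]); Ln=np.linalg.norm(q-p)
        sel=pts[(s>.15*Ln)&(s<.85*Ln)&(nn<8)]; v=cv2.fitLine(sel.astype(np.float32),cv2.DIST_HUBER,0,.01,.01).ravel(); L.append(v)
    C=[]
    for j in range(len(L)):
        u,v=L[j-1],L[j]; t=np.linalg.solve(np.c_[u[:2],-v[:2]],v[2:]-u[2:]); C.append(u[2:]+t[0]*u[:2])
    C=np.array(C); return (C+.5)/k-.5+[x,y], C
if __name__=="__main__":
    s=cv2.imread("pics/side6.png"); t=cv2.imread("pics/top6.png")
    for thr in(120,150,180):
        cs,a=quad(s,282,180,42,37,thr); ct,b=quad(t,327,162,48,53,thr)
        print(thr,cs.round(2).tolist(),ct.round(2).tolist())
        # assign corners: model +-46,+-37
        M=[(46,37),(46,-37),(-46,-37),(-46,37)]
        def pl(p,v):
            x,y,a,tl=p; P=np.array([-28*np.sin(tl)+v[0]*np.cos(tl),v[1],50+28*np.cos(tl)+v[0]*np.sin(tl)]); return yawT(x,y,a,P[None])[0]
        p0=[579,-33.6,.059,.39]
        O=[]
        for n,c in(("top",ct),("side",cs)):
            for v in M:
                pr=proj(n,pl(p0,v)[None])[0]; O.append((n,c[np.argmin(((c-pr)**2).sum(1))],v))
        for sub in("both","top","side"):
            o=[q for q in O if sub in("both",q[0])]
            f=lambda p:np.concatenate([proj(n,pl(p,v)[None])[0]-px for n,px,v in o])
            r=least_squares(f,p0,x_scale=[10,10,.1,.1]); print(sub,r.x.round(3),np.sqrt((r.fun**2).mean()).round(2),pl(r.x,(0,0)).round(1), r.fun.round(1) if sub=="both" else "")
E
python3 quad.py
```

```text
Traceback (most recent call last):
  File "quad.py", line 24, in <module>
    cs,a=quad(s,282,180,42,37,thr); ct,b=quad(t,327,162,48,53,thr)
         ~~~~^^^^^^^^^^^^^^^^^^^^^
  File "quad.py", line 16, in quad
    sel=pts[(s>.15*Ln)&(s<.85*Ln)&(nn<8)]; v=cv2.fitLine(sel.astype(np.float32),cv2.DIST_HUBER,0,.01,.01).ravel(); L.append(v)
                                             ~~~~~~~~~~~^^^^^^^^^^^^^^^^^^^^^^^^^^^^^^^^^^^^^^^^^^^^^^^^^
cv2.error: OpenCV(4.12.0) /io/opencv/modules/imgproc/src/linefit.cpp:50: error: (-215:Assertion failed) count > 0 in function 'fitLine2D_wods'
```

```bash
python3 - <<'E'
s=open("quad.py").read()
a=s.index("    e=2\n"); b=s.index("    a=a.astype(float)")
s=s[:a]+"    a=(np.array(seed)-[x,y]+.5)*k-.5\n"+s[b:]
s=s.replace("def quad(im,x,y,w,h,thr,k=8,save=None)","def quad(im,x,y,w,h,thr,seed,k=8)").replace("nn<8","nn<10")
s=s.replace("quad(s,282,180,42,37,thr)","quad(s,282,180,42,37,thr,SS)").replace("quad(t,327,162,48,53,thr)","quad(t,327,162,48,53,thr,ST)")
s=s.replace('    for thr','    SS=[full(p,245,145,8) for p in((362,303),(608,428),(583,548),(322,437))]; ST=[full(p,310,120,6) for p in((130,292),(322,278),(326,497),(150,513))]\n    for thr')
open("quad.py","w").write(s)
E
python3 quad.py
```

```text
Traceback (most recent call last):
  File "quad.py", line 20, in <module>
    cs,a=quad(s,282,180,42,37,thr,SS); ct,b=quad(t,327,162,48,53,thr,ST)
                                            ~~~~^^^^^^^^^^^^^^^^^^^^^^^^
  File "quad.py", line 11, in quad
    sel=pts[(s>.15*Ln)&(s<.85*Ln)&(nn<10)]; v=cv2.fitLine(sel.astype(np.float32),cv2.DIST_HUBER,0,.01,.01).ravel(); L.append(v)
                                              ~~~~~~~~~~~^^^^^^^^^^^^^^^^^^^^^^^^^^^^^^^^^^^^^^^^^^^^^^^^^
cv2.error: OpenCV(4.12.0) /io/opencv/modules/imgproc/src/linefit.cpp:50: error: (-215:Assertion failed) count > 0 in function 'fitLine2D_wods'
```

```bash
sed -i 's/for thr in(120,150,180)/for thr,tt in((120,185),(150,200),(180,215))/; s/48,53,thr,ST/48,53,tt,ST/' quad.py; python3 quad.py
```

```text
120 [[288.86, 181.52], [321.25, 196.79], [318.1, 214.81], [283.59, 199.23]] [[331.11, 167.61], [362.6, 165.35], [364.22, 202.84], [333.61, 204.95]]
both [ 5.79591e+02 -3.26370e+01  4.80000e-02  4.09000e-01] 1.15 [568.5 -33.2  75.7] [ 0.2  0.5 -0.4  0.8 -0.9 -0.4 -0.2 -0.6  1.2 -1.7  0.6  2.  -1.1  0.5
 -0.8 -2.8]
top [ 5.76446e+02 -3.34530e+01  5.40000e-02  2.79000e-01] 0.23 [568.7 -33.9  76.9] 
side [ 5.7888e+02 -2.9550e+01  3.1000e-02  4.0600e-01] 1.44 [567.8 -29.9  75.7] 
150 [[289.05, 182.05], [320.55, 196.79], [318.69, 214.71], [284.03, 198.97]] [[331.24, 167.86], [362.49, 165.6], [364.08, 202.71], [333.76, 204.8]]
both [ 5.79567e+02 -3.25990e+01  5.70000e-02  4.17000e-01] 0.99 [568.2 -33.2  75.6] [-0.   0.5 -0.4  0.6 -0.6 -0.4 -0.2 -0.3  1.  -1.4  0.4  1.4 -0.5  0.6
 -1.2 -2.6]
top [ 5.77573e+02 -3.34090e+01  5.60000e-02  3.28000e-01] 0.14 [568.6 -33.9  76.5] 
side [ 5.78869e+02 -2.94510e+01  5.50000e-02  4.19000e-01] 1.25 [567.5 -30.1  75.6] 
180 [[289.25, 182.52], [320.33, 197.03], [318.09, 214.38], [284.51, 198.56]] [[331.36, 168.08], [362.36, 165.84], [363.96, 202.55], [333.97, 204.66]]
both [ 5.79885e+02 -3.26760e+01  5.80000e-02  4.30000e-01] 0.74 [568.2 -33.4  75.5] [-0.1  0.4 -0.2  0.4 -0.4 -0.3 -0.3 -0.2  0.7 -1.2  0.3  0.8 -0.4  0.5
 -0.7 -2.1]
top [ 5.78482e+02 -3.33830e+01  5.90000e-02  3.68000e-01] 0.06 [568.4 -34.   76.1] 
side [ 5.79288e+02 -2.98570e+01  5.50000e-02  4.29000e-01] 0.91 [567.6 -30.5  75.5]
```

```bash
cat > fit2.py <<'E'
from quad import *
s=cv2.imread("pics/side6.png"); t=cv2.imread("pics/top6.png")
SS=[full(p,245,145,8) for p in((362,303),(608,428),(583,548),(322,437))]; ST=[full(p,310,120,6) for p in((130,292),(322,278),(326,497),(150,513))]
def pl(p,v):
    x,y,a,tl=p[:4]; P=np.array([-28*np.sin(tl)+v[0]*np.cos(tl)-v[2]*np.sin(tl),v[1],50+28*np.cos(tl)+v[0]*np.sin(tl)+v[2]*np.cos(tl)]); return yawT(x,y,a,P[None])[0]
def win(im,x,y,w,h,thr=110):
    g=cv2.resize(im[y:y+h,x:x+w].max(axis=2),None,fx=8,fy=8,interpolation=cv2.INTER_CUBIC); b=(g<thr).astype(np.uint8)
    n,l,st,c=cv2.connectedComponentsWithStats(b); i=np.argmin([np.hypot(*(c[j]-[w*4,h*4])) if j else 1e9 for j in range(n)]); return (c[i]+.5)/8-.5+[x,y]
wt=win(t,338,175,20,22); ws=win(s,296,190,16,15); print(wt,ws)
for thr,tt in((120,185),(150,200),(180,215)):
    cs,_=quad(s,282,180,42,37,thr,SS); ct,_=quad(t,327,162,48,53,tt,ST)
    O=[("top",wt,(0,0,0)),("side",ws,(0,0,0))]
    p0=[579,-33.6,.059,.39]
    for n,c in(("top",ct),("side",cs)):
        for v in[(46,37,0),(46,-37,0),(-46,-37,0),(-46,37,0)]:
            if n=="side" and v[1]>0: v=(v[0],v[1],-6)
            pr=proj(n,pl(p0,v)[None])[0]; O.append((n,c[np.argmin(((c-pr)**2).sum(1))],v))
    def f(p):
        r=[]
        for n,px,v in O:
            g=p[4] if n=="top" else p[5]; b=p[6:8] if n=="top" else p[8:10]
            vv=np.array(v,float)+[np.sign(v[0])*g,np.sign(v[1])*g,0]
            r.append((proj(n,pl(p,vv)[None])[0]+b-px)/.3)
        return np.concatenate(r+[p[4:6]/1.5,p[6:]/.6,[(p[2]-.059)/.01]])
    r=least_squares(f,p0+[0]*6,x_scale=[10,10,.1,.1,1,1,1,1,1,1],loss="soft_l1")
    J=r.jac; cov=np.linalg.inv(J.T@J)
    print(r.x.round(3).tolist(),"centre",pl(r.x,(0,0,0)).round(1),"sd",np.sqrt(np.diag(cov))[:4].round(3)); print((r.fun[:20]*.3).round(2).tolist())
E
python3 fit2.py
```

```text
[348.01203148 185.89252249] [303.42236977 197.12385087]
[579.273, -33.508, 0.062, 0.42, 1.141, 3.196, -0.086, -0.189, 0.188, -0.194] centre [567.9 -34.2  75.6] sd [1.257 1.384 0.006 0.014]
[-0.07, -0.31, 0.11, -0.02, -0.14, 0.41, 0.18, 0.26, 0.15, -0.24, -0.08, 0.01, -0.28, -0.15, 0.0, 0.54, 0.27, 0.12, -0.17, -0.23]
[579.261, -33.569, 0.064, 0.425, 0.787, 2.519, -0.114, -0.207, 0.177, -0.217] centre [567.7 -34.3  75.5] sd [1.303 1.398 0.006 0.014]
[-0.06, -0.27, 0.16, -0.03, -0.13, 0.4, 0.13, 0.2, 0.18, -0.25, -0.06, 0.04, -0.33, 0.01, 0.05, 0.18, 0.7, 0.17, -0.94, -0.35]
[579.552, -33.614, 0.065, 0.434, 0.456, 1.323, -0.128, -0.155, 0.131, -0.222] centre [567.8 -34.4  75.4] sd [1.251 1.406 0.007 0.014]
[-0.05, -0.24, 0.09, -0.02, -0.1, 0.4, 0.14, 0.17, 0.17, -0.26, -0.11, 0.03, -0.31, 0.26, 0.17, 0.0, 0.34, 0.1, -0.85, -0.34]
```

```bash
cat > edge.py <<'E'
from fit2 import *
def ang(c,d): return np.arctan2(d[1]-c[1],d[0]-c[0])
for thr in(100,120,150,180,200):
    cs,_=quad(s,282,180,42,37,thr,SS)
    o=[]
    for (i,j,y,z) in((0,1,-37,0),(3,2,37,-6),(3,2,37,0)):
        m=ang(cs[i],cs[j])
        f=lambda tl:ang(*[proj("side",pl([579.2,-33.6,.06,tl],(x,y,z))[None])[0] for x in(46,-46)])-m
        from scipy.optimize import brentq
        o.append(brentq(f,.1,.8))
    print(thr,np.round(o,3))
E
python3 edge.py | tail -5
```

```text
[-0.07, -0.31, 0.11, -0.02, -0.14, 0.41, 0.18, 0.26, 0.15, -0.24, -0.08, 0.01, -0.28, -0.15, 0.0, 0.54, 0.27, 0.12, -0.17, -0.23]
[579.261, -33.569, 0.064, 0.425, 0.787, 2.519, -0.114, -0.207, 0.177, -0.217] centre [567.7 -34.3  75.5] sd [1.303 1.398 0.006 0.014]
[-0.06, -0.27, 0.16, -0.03, -0.13, 0.4, 0.13, 0.2, 0.18, -0.25, -0.06, 0.04, -0.33, 0.01, 0.05, 0.18, 0.7, 0.17, -0.94, -0.35]
[579.552, -33.614, 0.065, 0.434, 0.456, 1.323, -0.128, -0.155, 0.131, -0.222] centre [567.8 -34.4  75.4] sd [1.251 1.406 0.007 0.014]
[-0.05, -0.24, 0.09, -0.02, -0.1, 0.4, 0.14, 0.17, 0.17, -0.26, -0.11, 0.03, -0.31, 0.26, 0.17, 0.0, 0.34, 0.1, -0.85, -0.34]Traceback (most recent call last):
  File "edge.py", line 4, in <module>
    cs,_=quad(s,282,180,42,37,thr,SS)
         ~~~~^^^^^^^^^^^^^^^^^^^^^^^^
  File "quad.py", line 11, in quad
    sel=pts[(s>.15*Ln)&(s<.85*Ln)&(nn<10)]; v=cv2.fitLine(sel.astype(np.float32),cv2.DIST_HUBER,0,.01,.01).ravel(); L.append(v)
                                              ~~~~~~~~~~~^^^^^^^^^^^^^^^^^^^^^^^^^^^^^^^^^^^^^^^^^^^^^^^^^
cv2.error: OpenCV(4.12.0) /io/opencv/modules/imgproc/src/linefit.cpp:50: error: (-215:Assertion failed) count > 0 in function 'fitLine2D_wods'
```

```bash
sed -i 's/(100,120,150,180,200)/(120,135,150,165,180)/' edge.py; python3 edge.py | tail -5
```

```text
120 [0.435 0.423 0.422]
135 [0.433 0.42  0.419]
150 [0.432 0.425 0.424]
165 [0.432 0.432 0.431]
180 [0.431 0.441 0.441]
```

Plate tilt comes to about 0.43 rad and its centre to (567.7, -34.3, 75.5), which matches the predicted height of 50 + 28·cos. Now I'll grasp the slide. It is the only orange-ribbed white plate, at s6b (300,340), and the gripper is above it.

>>> {"method": "carry_out", "body": {"delta_pos": [[0,2,0],[0,5,0],[0,8.5,0],[0,11,0],[0,12.5,0],[0,13.4,0],[0,13.8,0],[0,13.8,0],[0,13.8,0]], "rotation": [[0,0,0],[0,0,0],[0,0,0],[0,0,0],[0,0,0],[0,0,0],[0,0,0],[0,0,0],[0,0,0]]}}

```text
t: 11.58
ee_pos: [463.6, -259.3, 12.2]
orientation: [-1.341, -0.978, 0.978]
ft_force: [0.1, -0.9, 0.1]
width: 46.3
```

Run:
```python
from h import *
apply([0,13.8,0],[0,0,0]); o=obs(); print(getcmd()[0])
s=ctrl.get_image("side")[:,:,::-1]
cv2.imwrite("pics/s7.png",cv2.resize(s[140:205,310:390],None,fx=7,fy=7,interpolation=cv2.INTER_CUBIC))
```

```text
t11.58 pos [ 463.6 -259.3   12.2] x [ 0.305  0.952 -0.   ] y [ 0.001 -0.    -1.   ] F [ 0.1 -0.9  0.1] M [ 0.03 -0.15  0.02] w 46.3 q [-0.53  0.62  1.94  0.    0.58 -1.79]
[ 463.15374613 -259.17031981   11.675     ]
```

View pics/s7.png

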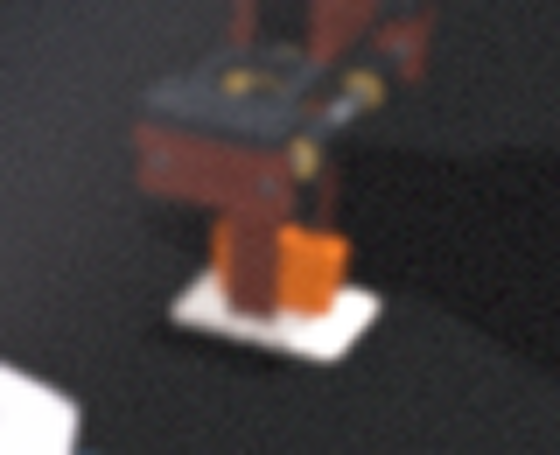

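Run:
```python
from h import *
o=ctrl.get_obs(); p=o["ee_pos"]; M=tool(o["orientation"])
f=lambda w:((proj("side",np.array(w)[None])[0]-[310,140]+.5)*7-.5).round(0)
for d in(23,30): print("finger outer",[f(p+M[:,0]*d+M[:,2]*k) for k in(-10,10)])
for v in((28,6,41),(-28,6,41),(-28,-6,41),(28,6,5),(-28,6,5),(38,25,5),(-38,25,5),(-38,-25,5)): print(v,f(yawT(463.1,-259.2,-.31,np.array(v,float)[None])[0]))
```

```text
finger outer [array([234., 308.]), array([275., 319.])]
finger outer [array([228., 315.]), array([269., 326.])]
(28, 6, 41) [217. 227.]
(-28, 6, 41) [334. 256.]
(-28, -6, 41) [344. 244.]
(28, 6, 5) [213. 297.]
(-28, 6, 5) [328. 327.]
(38, 25, 5) [175. 310.]
(-38, 25, 5) [333. 351.]
(-38, -25, 5) [375. 302.]
```

The prediction matches the picture: finger at (228–278, 312), slide corners at (172,313), (330,358) and (380,302). Closing the grip.

>>> {"method": "carry_out", "body": {"delta_pos": [[0,0,0],[0,0,0],[0,0,0],[0,0,0],[0,0,0],[0,0,0],[0,0,0]], "rotation": [[0,0,0],[0,0,0],[0,0,0],[0,0,0],[0,0,0],[0,0,0],[0,0,0]], "hand": 255}}

```text
t: 12.22
ee_pos: [463.2, -259.2, 11.9]
orientation: [-1.34, -0.978, 0.978]
ft_force: [-0.3, 0.6, 3.0]
width: 11.8
```

>>> {"method": "carry_out", "body": {"delta_pos": [[0,-1,0],[0,-3,0],[0,-6,0],[0,-9,0],[0,-12,0],[0,-13.5,0],[0,-14,0],[0,-14,0],[0,-14,0],[0,-14,0]], "rotation": [[0,0,0],[0,0,0],[0,0,0],[0,0,0],[0,0,0],[0,0,0],[0,0,0],[0,0,0],[0,0,0],[0,0,0]]}}

```text
t: 13.05
ee_pos: [462.2, -258.6, 150.4]
orientation: [-1.338, -0.977, 0.979]
ft_force: [0.3, 0.1, -2.4]
width: 11.8
```

```bash
cat >> h.py <<'E'
def sl(p,M,v,off=(0,0,0)): # point v of slide frame given measured tcp pose p, tool matrix M; slide z=-tooly, slide y=+toolx, slide x = -toolz*?
    sz=-M[:,1]; sy=M[:,0]; sx=np.cross(sy,sz); v=np.array(v,float)+off
    return p+M[:,1]*11.7+sx*v[0]+sy*v[1]+sz*v[2]
E
python3 - <<'E'
from h import *
apply([0,-14,0],[0,0,0]); o=obs(); print(getcmd()[0])
s=ctrl.get_image("side")[:,:,::-1]
cv2.imwrite("pics/side8.png",s)
p=o["ee_pos"]; M=tool(o["orientation"])
im=cv2.resize(s[80:170,300:400],None,fx=7,fy=7,interpolation=cv2.INTER_CUBIC)
f=lambda w:((proj("side",np.array(w)[None])[0]-[300,80]+.5)*7-.5).round(0)
for v in((38,25,5),(-38,25,5),(-38,-25,5),(38,25,0),(-38,25,0),(-38,-25,0),(28,6,41),(-28,6,41)): 
    q=f(sl(p,M,v)); print(v,q); cv2.circle(im,(int(q[0]),int(q[1])),2,(0,255,0),-1)
cv2.imwrite("pics/s8.png",im)
E
```

```text
t13.05 pos [ 462.2 -258.6  150.4] x [0.305 0.952 0.001] y [-0.002  0.001 -1.   ] F [ 0.3  0.1 -2.4] M [ 0.02 -0.12 -0.01] w 11.8 q [-0.53  0.39  1.89 -0.    0.87 -1.79]
[ 463.15374613 -259.17031981  151.675     ]
(38, 25, 5) [261. 446.]
(-38, 25, 5) [428. 483.]
(-38, -25, 5) [471. 440.]
(38, 25, 0) [260. 457.]
(-38, 25, 0) [427. 494.]
(-38, -25, 0) [470. 451.]
(28, 6, 41) [305. 357.]
(-28, 6, 41) [428. 382.]
```

View pics/s8.png

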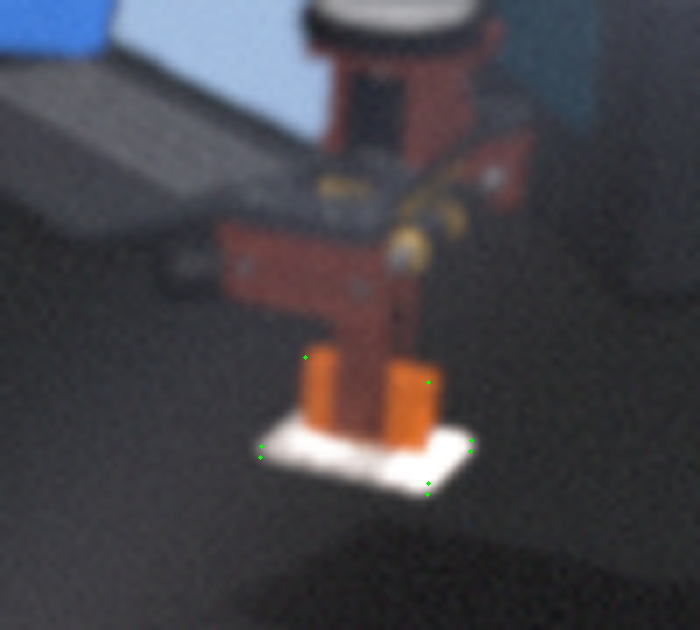

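The slide sits in the grip exactly as predicted, with its corners at (257,447), (428,494) and (476,437) within about a pixel. Next is the tilted approach pose, 60 mm off the plate.

```bash
cat >> h.py <<'E'
PL=dict(x=579.3,y=-33.6,yaw=.06,t=.428)
def plate():
    a,t=PL["yaw"],PL["t"]; 
    X=np.array([np.cos(t)*np.cos(a),np.cos(t)*np.sin(a),np.sin(t)]);Y=np.array([-np.sin(a),np.cos(a),0]);n=np.cross(X,Y)
    c=np.array([PL["x"],PL["y"],50])+28*n
    return c,X,Y,n
def place(gap,dx=0,dy=0):
    c,X,Y,n=plate(); R=Rn.from_matrix(np.c_[Y,-n,np.cross(Y,-n)]); return c+n*(gap+11.7)+X*dx+Y*dy,R
def inplate(o): # slide underside centre in the plate frame, from the measured pose
    c,X,Y,n=plate(); M=tool(o["orientation"]); q=o["ee_pos"]+M[:,1]*11.7-c; F=o["ft_force"]
    print("slide in plate x %.1f y %.1f z %.1f"%(q@X,q@Y,q@n),"tilt err",np.round([M[:,1]@X,M[:,1]@Y],3),"F xyz plate",np.round([F@X,F@Y,F@n],1))
E
python3 - <<'E'
from h import *
print(plate()); p,R=place(60); print(p); want(p,R)
E
```

```text
(array([567.69945527, -34.29686913,  75.47433484]), array([0.90816053, 0.05455511, 0.41505204]), array([-0.05996401,  0.99820054,  0.        ]), array([-0.41430517, -0.02488818,  0.90979767]))
[537.99377467 -36.08135186 140.70682798]
dp [23.529, 1.097, -0.327] rv [-0.423, -0.364, -0.079]
```

>>> {"method": "carry_out", "body": {"delta_pos": [[2,0.1,0],[5,0.2,-0.1],[8.5,0.4,-0.1],[12,0.5,-0.15],[15.5,0.7,-0.2],[19,0.9,-0.25],[21.5,1,-0.3],[23,1.1,-0.33],[23.5,1.1,-0.33],[23.5,1.1,-0.33],[23.5,1.1,-0.33],[23.5,1.1,-0.33]], "rotation": [[-0.03,-0.026,-0.006],[-0.085,-0.073,-0.016],[-0.141,-0.121,-0.026],[-0.2,-0.17,-0.037],[-0.26,-0.22,-0.048],[-0.32,-0.275,-0.06],[-0.38,-0.325,-0.07],[-0.415,-0.358,-0.078],[-0.423,-0.364,-0.079],[-0.423,-0.364,-0.079],[-0.423,-0.364,-0.079],[-0.423,-0.364,-0.079]]}}

```text
t: 14.1
ee_pos: [538.3, -37.2, 140.6]
orientation: [-1.48, -1.569, 1.009]
ft_force: [0.0, 0.0, -1.0]
width: 12.1
```

Run:
```python
from h import *
apply([23.5,1.1,-.33],[-.423,-.364,-.079]); o=obs(); inplate(o); print(getcmd()[0])
p,R=place(15); want(p,R)
s=ctrl.get_image("side")[:,:,::-1]; t=ctrl.get_image("top")[:,:,::-1]
cv2.imwrite("pics/side9.png",s);cv2.imwrite("pics/top9.png",t)
p=o["ee_pos"]; M=tool(o["orientation"])
im=cv2.resize(s[130:230,245:345],None,fx=6,fy=6,interpolation=cv2.INTER_CUBIC)
f=lambda w:((proj("side",np.array(w)[None])[0]-[245,130]+.5)*6-.5).round(0)
for v in((38,25,5),(-38,25,5),(-38,-25,5),(38,25,0),(-38,25,0),(-38,-25,0),(28,6,41),(-28,6,41)): 
    q=f(sl(p,M,v)); cv2.circle(im,(int(q[0]),int(q[1])),2,(0,255,0),-1)
c,X,Y,n=plate()
for u,v in((46,37),(46,-37),(-46,-37),(-46,37)):
    q=f(c+X*u+Y*v); cv2.circle(im,(int(q[0]),int(q[1])),2,(255,0,255),-1)
cv2.imwrite("pics/s9.png",im);
```

```text
t14.10 pos [538.3 -37.2 140.6] x [-0.058  0.998 -0.   ] y [ 0.414  0.024 -0.91 ] F [ 0.  0. -1.] M [ 0.01  0.09 -0.01] w 12.1 q [-0.14  0.31  2.16  0.31  0.27 -2.05]
slide in plate x 0.2 y -1.1 z 59.8 tilt err [-0.001 -0.001] F xyz plate [-0.4  0.  -0.9]
[537.93984823 -36.36338784 140.675     ]
dp [0.028, 4.5, -0.008] rv [-0.0, -0.0, -0.0]
```

View pics/s9.png

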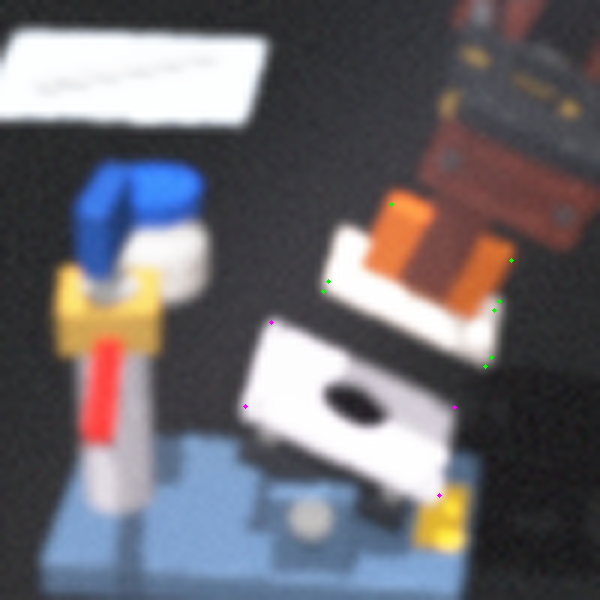

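The slide hangs parallel above the plate. Predicted dots and picture agree for both slide and plate, within about 1 px at native scale. Approach continues along the normal, slowly, watching joint 5.

>>> {"method": "carry_out", "body": {"delta_pos": [[0,0.5,0],[0,1.2,0],[0,2,0],[0,2.8,0],[0,3.5,0],[0,4,0],[0,4.3,0],[0,4.5,0],[0,4.5,0],[0,4.5,0]], "rotation": [[0,0,0],[0,0,0],[0,0,0],[0,0,0],[0,0,0],[0,0,0],[0,0,0],[0,0,0],[0,0,0],[0,0,0]]}}

```text
t: 15.03
ee_pos: [556.6, -35.2, 99.7]
orientation: [-1.479, -1.57, 1.01]
ft_force: [-0.5, 0.6, -0.4]
width: 11.7
```

```bash
cat > look.py <<'E'
from h import *
import sys
tag=sys.argv[1]
o=obs(); inplate(o); p,R=place(0); want(p,R)
s=ctrl.get_image("side")[:,:,::-1]; t=ctrl.get_image("top")[:,:,::-1]
cv2.imwrite(f"pics/side{tag}.png",s);cv2.imwrite(f"pics/top{tag}.png",t)
p=o["ee_pos"]; M=tool(o["orientation"]); c,X,Y,n=plate()
ims=[]
for nm,src,(x,y,w,h) in(("side",s,(265,160,70,60)),("top",t,(315,140,70,75))):
    im=cv2.resize(src[y:y+h,x:x+w],None,fx=8,fy=8,interpolation=cv2.INTER_CUBIC)
    f=lambda q:((proj(nm,np.array(q)[None])[0]-[x,y]+.5)*8-.5).round(0)
    for v in((38,25,5),(-38,25,5),(-38,-25,5),(38,-25,5),(38,25,0),(-38,25,0)): 
        q=f(sl(p,M,v)); cv2.circle(im,(int(q[0]),int(q[1])),2,(0,255,0),-1)
    for u,v in((46,37),(46,-37),(-46,-37),(-46,37)):
        q=f(c+X*u+Y*v); cv2.circle(im,(int(q[0]),int(q[1])),2,(255,0,255),-1)
    cv2.imwrite(f"pics/z{nm}{tag}.png",im)
E
python3 - <<'E'
from h import *
apply([0,4.5,0],[0,0,0])
E
python3 look.py 10
```

```text
t15.03 pos [556.6 -35.2  99.7] x [-0.06   0.998 -0.   ] y [ 0.414  0.025 -0.91 ] F [-0.5  0.6 -0.4] M [ 0.01  0.1  -0.05] w 11.7 q [-0.13  0.41  2.14  0.44  0.18 -2.17]
slide in plate x -0.1 y -0.2 z 15.0 tilt err [-0. -0.] F xyz plate [-0.6  0.6 -0.2]
dp [0.029, 1.5, -0.008] rv [-0.0, -0.0, -0.0]
```

View pics/zside10.png

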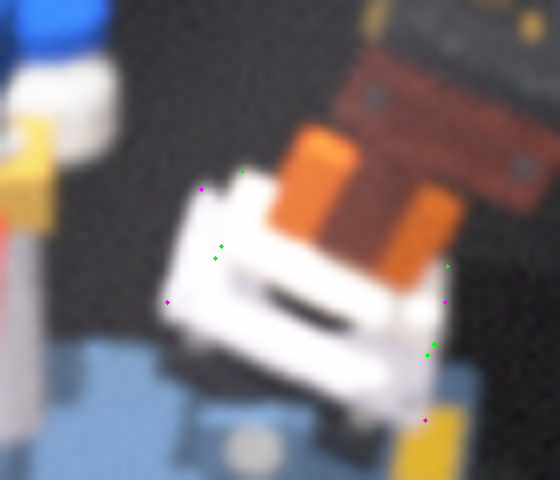

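View pics/ztop10.png

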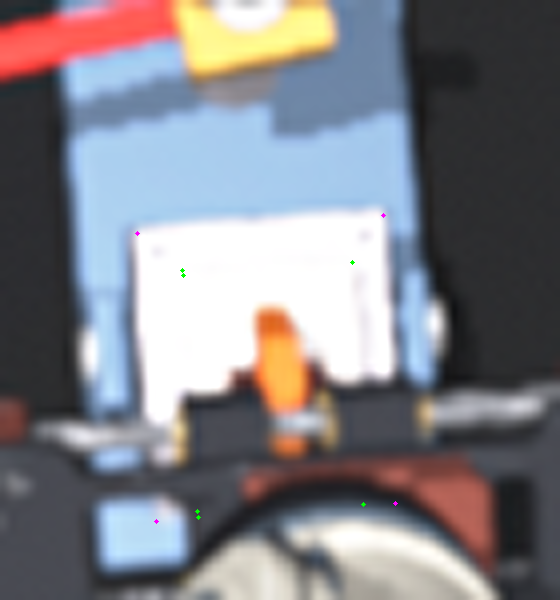

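Predicted and seen slide edges coincide in both views: top view upper edge at (190–352, 265), side view front edge (215,255)–(430,352). Moving down to touch.

>>> {"method": "carry_out", "body": {"delta_pos": [[0,0.3,0],[0,0.6,0],[0,0.9,0],[0,1.1,0],[0,1.3,0],[0,1.4,0],[0,1.4,0],[0,1.4,0]], "rotation": [[0,0,0],[0,0,0],[0,0,0],[0,0,0],[0,0,0],[0,0,0],[0,0,0],[0,0,0]]}}

```text
t: 15.8
ee_pos: [562.3, -34.9, 86.9]
orientation: [-1.479, -1.57, 1.01]
ft_force: [-0.6, -0.0, -1.1]
width: 11.8
```

Run:
```python
from h import *
apply([0,1.4,0],[0,0,0]); inplate(obs())
```

```text
t15.80 pos [562.3 -34.9  86.9] x [-0.06   0.998 -0.   ] y [ 0.414  0.025 -0.91 ] F [-0.6 -0.  -1.1] M [0.06 0.08 0.05] w 11.8 q [-0.13  0.45  2.13  0.5   0.16 -2.23]
slide in plate x -0.2 y -0.3 z 0.9 tilt err [-0. -0.] F xyz plate [-1.  -0.  -0.8]
```

>>> {"method": "carry_out", "body": {"delta_pos": [[0,0.1,0],[0,0.2,0],[0,0.3,0],[0,0.3,0],[0,0.3,0]], "rotation": [[0,0,0],[0,0,0],[0,0,0],[0,0,0],[0,0,0]]}}

```text
t: 16.22
ee_pos: [563.6, -34.8, 84.3]
orientation: [-1.479, -1.57, 1.01]
ft_force: [-2.2, -0.0, 2.3]
width: 11.7
```

Run:
```python
from h import *
apply([0,.3,0],[0,0,0]); inplate(obs())
```

```text
t16.22 pos [563.6 -34.8  84.3] x [-0.06   0.998 -0.   ] y [ 0.414  0.025 -0.91 ] F [-2.2 -0.   2.3] M [0.09 0.14 0.05] w 11.7 q [-0.12  0.45  2.13  0.51  0.16 -2.25]
slide in plate x -0.1 y -0.3 z -1.9 tilt err [-0. -0.] F xyz plate [-1.   0.1  3. ]
```

Contact force along the normal is about 3.8 N. I'll press a further 4–5 mm.

>>> {"method": "carry_out", "body": {"delta_pos": [[0,0.1,0],[0,0.2,0],[0,0.3,0],[0,0.4,0],[0,0.5,0],[0,0.5,0],[0,0.5,0],[0,0.5,0]], "rotation": [[0,0,0],[0,0,0],[0,0,0],[0,0,0],[0,0,0],[0,0,0],[0,0,0],[0,0,0]]}}

```text
t: 16.88
ee_pos: [565.7, -34.7, 79.9]
orientation: [-1.479, -1.57, 1.01]
ft_force: [-4.7, 0.6, 6.3]
width: 11.9
```

```bash
python3 - <<'E'
from h import *
apply([0,.5,0],[0,0,0])
E
python3 look.py 11
```

```text
t16.88 pos [565.7 -34.7  79.9] x [-0.06   0.998 -0.   ] y [ 0.414  0.025 -0.91 ] F [-4.7  0.6  6.3] M [ 0.07 -0.02  0.02] w 11.9 q [-0.12  0.46  2.13  0.54  0.15 -2.27]
slide in plate x -0.0 y -0.3 z -6.9 tilt err [ 0. -0.] F xyz plate [-1.6  0.9  7.7]
dp [0.029, -0.7, -0.008] rv [-0.0, -0.0, -0.0]
```

View pics/zside11.png

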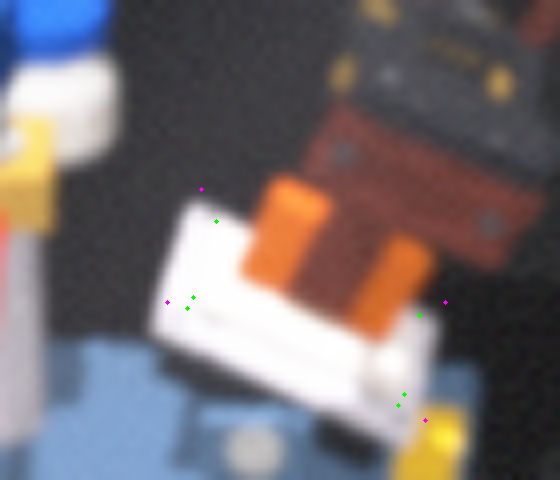

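View pics/ztop11.png

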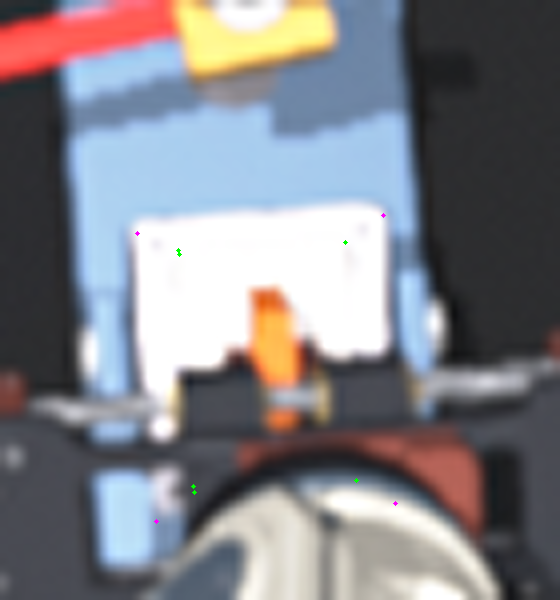

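The plate has been pushed down along its normal by about 5.5 mm at 8.5 N, with all its corners shifted alike by about (-10,+14) in the side crop. Next I'll check the moment noise and flushness with contrast-stretched crops.

Run:
```python
from h import *
o=[];ss=[];tt=[]
for i in range(4):
    ss.append(ctrl.get_image("side").astype(float)); o.append(ctrl.get_obs()); 
    if i<3: tt.append(ctrl.get_image("top").astype(float)); o.append(ctrl.get_obs())
c,X,Y,n=plate()
F=np.mean([q["ft_force"] for q in o],0); Mo=np.mean([q["moment"] for q in o],0)
print("F plate",[round(float(F@a),2) for a in(X,Y,n)],"M plate",[round(float(Mo@a),3) for a in(X,Y,n)],"sd",np.std([q["moment"] for q in o],0).round(3),o[-1]["t"])
s=np.mean(ss,0)[:,:,::-1]; t=np.mean(tt,0)[:,:,::-1]
a=np.clip((s-150)*2.4,0,255).astype(np.uint8)[175:225,275:330]; b=np.clip((t-190)*3.9,0,255).astype(np.uint8)[160:195,325:370]
cv2.imwrite("pics/e12s.png",cv2.resize(a,None,fx=12,fy=12,interpolation=cv2.INTER_CUBIC)); cv2.imwrite("pics/e12t.png",cv2.resize(b,None,fx=12,fy=12,interpolation=cv2.INTER_CUBIC))
cv2.imwrite("pics/side12.png",s)
```

```text
F plate [-1.54, 0.0, 8.24] M plate [0.102, 0.031, 0.012] sd [0.022 0.028 0.03 ] 17.3333[ WARN:0@10.264] global loadsave.cpp:1063 imwrite_ Unsupported depth image for selected encoder is fallbacked to CV_8U.
```

View pics/e12s.png

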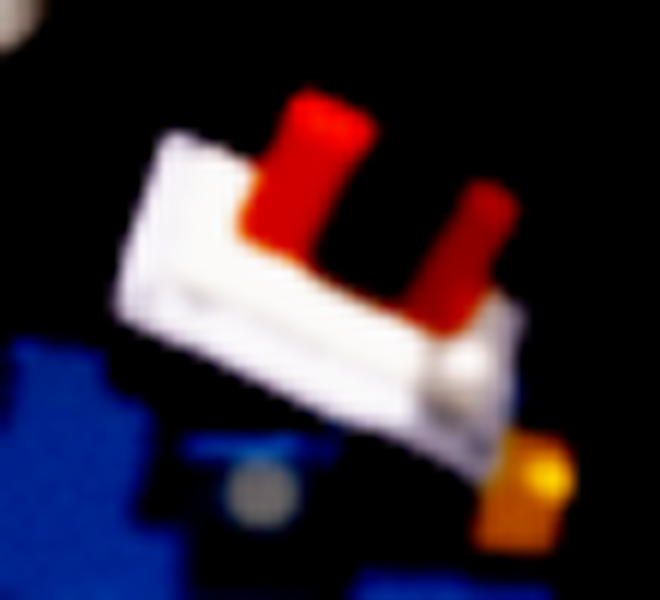

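View pics/e12t.png

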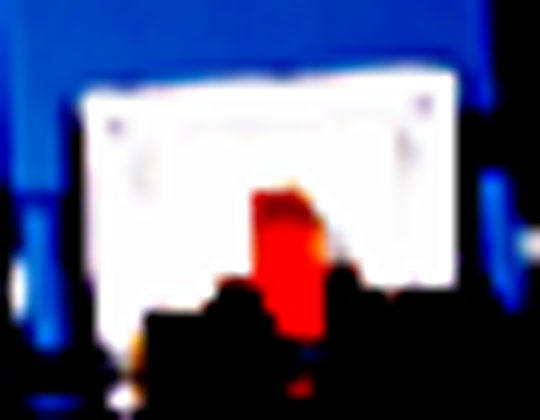

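The slide lies flush and centred. In the top view its edges (x 145 and 405) sit evenly inside the plate's (85 and 455), with its upper edge parallel at y≈125. The moments are too small for contact on one edge only. The normal force is steady at about 8–9 N, so I'm handing in.

Run:
```python
from h import *
inplate(obs()); print(ctrl.close_job())
```

```text
t17.33 pos [565.7 -34.7  79.9] x [-0.06   0.998 -0.   ] y [ 0.414  0.025 -0.91 ] F [-5.7 -0.   6.4] M [ 0.12 -0.01  0.07] w 11.5 q [-0.12  0.46  2.13  0.54  0.15 -2.27]
slide in plate x -0.0 y -0.3 z -6.8 tilt err [ 0. -0.] F xyz plate [-2.5  0.3  8.2]
the job is handed in; nothing more can be done
None
```

I handed the job in at t = 17.3 s with the slide still held pressed on the sloped plate; no verdict was reported.

- **Key and knob:** I moved the blue key from its holder into the knob slot. By the tool height, its blade is about 11 mm deep. I turned it clockwise until the bar tip in the picture put the knob at about 1.43 rad, then let go. The key was still standing upright in the last picture that showed all of it.
- **Slide:** I gripped it by the orange rib, tilted it to the measured slope of 0.43 rad and pressed it onto the window.
    - **Position:** by the tool pose it is within 1 mm of centre. The edges in the top view agree to about 1 mm.
    - **Force and travel:** the normal force held steady at about 8–9 N. The plate gave roughly 5.5 mm, and its corners all shifted together along its normal.
    - **Flushness:** I judged this from the small contact moments (about 0.1 N m or less) and the parallel edges. I did not measure it directly.

**Disagreements and limits:** my first slope estimate was 0.39 rad and the refined one 0.43 rad; I used the refined value. Joint 5 ended at 0.15 rad, close to its 0.11 rad limit but inside it. I did not measure the slope point, the bottle, the jar or the box at the end. None of the moves went near the last three, and the carrier showed no sign of turning.

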